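# Reload control vials in reverse order

## Task

Move the four control vials from the turquoise tray to the dark grey tray in reverse order, counting from each tray's magenta end: the vial that starts next to the turquoise tray's magenta end goes to the place farthest from the grey tray's magenta end, and so on along the row. Stand one vial upright on the floor of each place, lowering it there rather than dropping it, and never tip a vial over.

Things in the scene. Friction and masses are not known exactly. Their poses are not given: they have to be found in the camera images.
- vial_red: loose small glass vial with a red screw cap: upright cylinder 22 mm in diameter, 46 mm tall, about 20 g, cap 21 mm in diameter over the top 12 mm; origin at the centre of its underside, z up along its axis; starts upright in one of the four places of the turquoise tray
- vial_green: loose small glass vial with a green screw cap: upright cylinder 22 mm in diameter, 46 mm tall, about 20 g, cap 21 mm in diameter over the top 12 mm; origin at the centre of its underside, z up along its axis; starts upright in one of the four places of the turquoise tray
- vial_yellow: loose small glass vial with a yellow screw cap: upright cylinder 22 mm in diameter, 46 mm tall, about 20 g, cap 21 mm in diameter over the top 12 mm; origin at the centre of its underside, z up along its axis; starts upright in one of the four places of the turquoise tray
- vial_blue: loose small glass vial with a blue screw cap: upright cylinder 22 mm in diameter, 46 mm tall, about 20 g, cap 21 mm in diameter over the top 12 mm; origin at the centre of its underside, z up along its axis; starts upright in one of the four places of the turquoise tray
- source_tray: the turquoise tray: open, four places in a row, fixed, 52 x 196 x 16 mm, plus a magenta block 14 mm long at its +y end. Origin: centre of underside; y along the row to the magenta end. Floor 4 mm thick, walls 4 mm thick, dividers 14 mm high; places 44 x 44 mm, centres at x = 0, y = +72, +24, -24, -72 mm. Row within 0.4 rad of world y; left or right. Holds the vials at the start
- target_tray: the dark grey tray: open, four places in a row, fixed, 52 x 196 x 16 mm, plus a magenta block 14 mm long at its +y end. Origin: centre of underside; y along the row to the magenta end. Floor 4 mm thick, walls 4 mm thick, dividers 14 mm high; places 44 x 44 mm, centres at x = 0, y = +72, +24, -24, -72 mm. Row within 0.4 rad of world y; left or right. Empty at the start
- tag_red: small red tag fixed outside the turquoise tray's front (-x) wall, level with the place where the red-capped vial starts, so it still marks that place when the vial is gone: tab 13 x 20 mm, top 17 mm above the bench; origin at bench height, 27 mm to -x of the row's centre line, within 4 mm of the place's centre along the row (tray's y)
- tag_green: small green tag fixed outside the turquoise tray's front (-x) wall, level with the place where the green-capped vial starts, so it still marks that place when the vial is gone: tab 13 x 20 mm, top 17 mm above the bench; origin at bench height, 27 mm to -x of the row's centre line, within 4 mm of the place's centre along the row (tray's y)
- tag_yellow: small yellow tag fixed outside the turquoise tray's front (-x) wall, level with the place where the yellow-capped vial starts, so it still marks that place when the vial is gone: tab 13 x 20 mm, top 17 mm above the bench; origin at bench height, 27 mm to -x of the row's centre line, within 4 mm of the place's centre along the row (tray's y)
- tag_blue: small blue tag fixed outside the turquoise tray's front (-x) wall, level with the place where the blue-capped vial starts, so it still marks that place when the vial is gone: tab 13 x 20 mm, top 17 mm above the bench; origin at bench height, 27 mm to -x of the row's centre line, within 4 mm of the place's centre along the row (tray's y)
Mind the look-alikes: they are no part of the job. Leave any orange look-alike of the vial_red alone.

How it is judged:
At the end, for the whole second after the job is handed in: Each vial that started in place k of the turquoise tray (from its magenta end) stands released, at rest and upright (0.15 rad) in place 5 - k of the grey tray (from its magenta end), underside within 5 mm of floor height, within 16 mm across and 18 mm along of the place's centre (x of vial_red in the frame of target_tray between -0.016 and 0.016 m and z of vial_red in the frame of target_tray between -0.001 and 0.009 m and angle between each of vial_red, vial_green, vial_yellow, vial_blue's own z axis and vertical below 0.15 rad and linear speed of each of vial_red, vial_green, vial_yellow, vial_blue below 0.02 m/s and angular speed of each of vial_red, vial_green, vial_yellow, vial_blue below 0.3 rad/s and contact force between the fingers and vial_red below 0.05 N and ((y of tag_red in the frame of source_tray between 0.052 and 0.092 m and y of vial_red in the frame of target_tray between -0.09 and -0.054 m) or (y of tag_red in the frame of source_tray between 0.004 and 0.044 m and y of vial_red in the frame of target_tray between -0.042 and -0.006 m) or (y of tag_red in the frame of source_tray between -0.044 and -0.004 m and y of vial_red in the frame of target_tray between 0.006 and 0.042 m) or (y of tag_red in the frame of source_tray between -0.092 and -0.052 m and y of vial_red in the frame of target_tray between 0.054 and 0.09 m)) and x of vial_green in the frame of target_tray between -0.016 and 0.016 m and z of vial_green in the frame of target_tray between -0.001 and 0.009 m and contact force between the fingers and vial_green below 0.05 N and ((y of tag_green in the frame of source_tray between 0.052 and 0.092 m and y of vial_green in the frame of target_tray between -0.09 and -0.054 m) or (y of tag_green in the frame of source_tray between 0.004 and 0.044 m and y of vial_green in the frame of target_tray between -0.042 and -0.006 m) or (y of tag_green in the frame of source_tray between -0.044 and -0.004 m and y of vial_green in the frame of target_tray between 0.006 and 0.042 m) or (y of tag_green in the frame of source_tray between -0.092 and -0.052 m and y of vial_green in the frame of target_tray between 0.054 and 0.09 m)) and x of vial_yellow in the frame of target_tray between -0.016 and 0.016 m and z of vial_yellow in the frame of target_tray between -0.001 and 0.009 m and contact force between the fingers and vial_yellow below 0.05 N and ((y of tag_yellow in the frame of source_tray between 0.052 and 0.092 m and y of vial_yellow in the frame of target_tray between -0.09 and -0.054 m) or (y of tag_yellow in the frame of source_tray between 0.004 and 0.044 m and y of vial_yellow in the frame of target_tray between -0.042 and -0.006 m) or (y of tag_yellow in the frame of source_tray between -0.044 and -0.004 m and y of vial_yellow in the frame of target_tray between 0.006 and 0.042 m) or (y of tag_yellow in the frame of source_tray between -0.092 and -0.052 m and y of vial_yellow in the frame of target_tray between 0.054 and 0.09 m)) and x of vial_blue in the frame of target_tray between -0.016 and 0.016 m and z of vial_blue in the frame of target_tray between -0.001 and 0.009 m and contact force between the fingers and vial_blue below 0.05 N and ((y of tag_blue in the frame of source_tray between 0.052 and 0.092 m and y of vial_blue in the frame of target_tray between -0.09 and -0.054 m) or (y of tag_blue in the frame of source_tray between 0.004 and 0.044 m and y of vial_blue in the frame of target_tray between -0.042 and -0.006 m) or (y of tag_blue in the frame of source_tray between -0.044 and -0.004 m and y of vial_blue in the frame of target_tray between 0.006 and 0.042 m) or (y of tag_blue in the frame of source_tray between -0.092 and -0.052 m and y of vial_blue in the frame of target_tray between 0.054 and 0.09 m))); the robot touches nothing.
It fails at once if a vial is tipped by more than 0.7 rad (angle between any of vial_red, vial_green, vial_yellow, vial_blue's own z axis and vertical above 0.7 rad).
It fails at once if a vial is dropped or flung: it moves faster than 0.6 m/s while no finger touches it (a fall of about 20 mm) ((linear speed of vial_red above 0.6 m/s and contact force between the fingers and vial_red below 0.02 N) or (linear speed of vial_green above 0.6 m/s and contact force between the fingers and vial_green below 0.02 N) or (linear speed of vial_yellow above 0.6 m/s and contact force between the fingers and vial_yellow below 0.02 N) or (linear speed of vial_blue above 0.6 m/s and contact force between the fingers and vial_blue below 0.02 N)).
It also fails if it takes over 112 s, if anything falls off the work surface, if the arm or the gripper's body presses on something with over 40 N, if the wrist force passes 120 N, or if a joint passes its speed limit or range.

## Robot

A 7-joint arm with a two-finger parallel gripper is mounted at the origin on a cart in front of the work surface, level with it; the furniture and walls round the work are solid. World frame = base frame: x ahead of the robot, y to its left, z up, the work surface at z = 0. Lengths are in m, angles in rad, forces in N, time in s.
With the tool pointing down it reaches from about 0.4 to 0.85 m from the base axis. Payload 4.5 kg.
Tool frame: the origin (TCP) lies on the centre line of the jaws, within the pads' length; the fingertips stand 11 mm ahead of it and the grasp point (between the pads) lies 8 mm behind it; z points along the fingers, y is the line along which they close (so a half turn about z gives the same grasp; the last joint's range is limited). The gripper opens to 88 mm and grips with 3 to 60 N. Pads are 18 mm wide; open, the fingers measure 123 mm over their backs; the gripper's body (75 mm by 187 mm) begins 45 mm behind the grasp point.
Start: joints at [-1.249, 0.689, -0.195, 1.565, 0.157, 0.902, -0.215], TCP at [0.177, 0.599, 0.223] pointing down, gripper open.
Joint ranges: [-3.01, 3.01], [-0.46, 2.08], [-1.47, 1.51], [0.13, 2.56], [-1, 4.14], [0.04, 2.09], [-2.66, 2.66]. Speed limits (rad/s): [2.57, 2.57, 3.14, 3.14, 3.14, 3.14, 3.14].

## Interface

Orientations are given as a unit quaternion [x, y, z, w].
In Python, from plant import * gives the robot as it stands. The module is installed in compiled form; this text tells all that it offers.
- The arm moves only by the tool send_rows, never from a script. Its argument "motion" is a list of rows, each an object of numbers: "x", "y", "z": the shift along the tool's x, y, z in cm; "rx", "ry", "rz": the turn, a rotation vector about the tool's x, y, z in rad; "jaw": the finger opening in cm, from 0 to 8.81. In form: [{"x": .., "y": .., "z": .., "rx": .., "ry": .., "rz": .., "jaw": ..}, ...]. A call has exactly 5 rows; each row shifts and turns the commanded pose from where the row before left it, along the tool's axes as they then stand; what a row does not reach is not made up. A row lasts 1/10 s, in which the tool goes at most 50 mm and 8.59 degrees, less where a joint would pass 70% of its speed; a pose out of reach is approached as far as the arm can. A call is refused whole if a number of a shift passes 5 or a number of a turn 0.15, either way. A call with a gripper value outside its range is refused whole. The fingers move at their own pace and stop on an object; "grip_force" is the grip in N (left out, the last holds). Time passes only in rows, so rows that do not move let the fingers close, or fill a call up. It gives the time, the measured TCP pose, the force, the opening and the grip force at its end, in the units of the state.
- get_state(): the state, without advancing time (a new reading comes with each control period).
- snapshot(name): name is "scene" or "top"; returns a dict with "img" (384x512x3 uint8, red, green, blue), "vertical_fov" (degrees; the focal length in pixels is half the picture's height over the tangent of half this angle, whatever the lens; pixels are square), "cx", "cy" (the principal point, pixels), "extrinsics" (4x4, takes a point from camera to world coordinates). Camera axes: x right, y up, looking along -z (the intrinsics and any distortion apply to the point x, -y, -z); pixel columns grow to the right and rows downward; lengths in m; the calibration is good to about 2 mm. A picture is of the moment at which its call begins. There is no depth.
- finish_job(): hands the job in; it is judged then, once.
The state is a dict: "clock": time; "q": joint angles; "qd": joint speeds; "joint_torque": joint torques, N m; "tool_pos": TCP position; "eef_rot": TCP orientation; "contact_force": force on the tool from outside, world axes, zero at the start; "moment": the same for the moment, N m; "opening": opening from 0.0 (shut) to 1.0 (fully open); "finger_force": force on a finger pad.
Only numpy, scipy, OpenCV 4.12 (cv2) and the standard library are available. Lean on these libraries where they do the work, as an engineer would, in place of code of your own. Each camera call takes 0.05 s, during which the arm holds its last target. There are 200 camera calls.

## Working session

There is one attempt and no reset: what is moved stays moved. The work goes in short steps, Python scripts to look and compute and a tool call to move; the robot and the scene stay as the last step left them, time stands still between calls to the robot, and variables do not carry over. Pictures are saved under pics/ and viewed, at most 14 in all, crops included, and the job is handed in when it is done.

Besides the shell and the picture viewer there is one more tool, called after "Emit:" as name(argument=value, ...) on one line, values as JSON. send_rows: Moves the arm, as the interface text tells. Its arguments: {"type":"object","properties":{"motion":{"type":"array"},"grip_force":{"type":"number"}},"required":["motion"]}

```bash
mkdir -p pics
cat > h.py <<'E'
from plant import *
import numpy as np, cv2
from scipy.spatial.transform import Rotation as R
def shot(n):
    s=snapshot(n); s['f']=s['img'].shape[0]/2/np.tan(np.radians(s['vertical_fov'])/2); return s
def save(img,p,k=1):
    img=cv2.resize(img,None,fx=k,fy=k,interpolation=cv2.INTER_CUBIC); cv2.imwrite('pics/'+p,img[...,::-1])
def unproj(s,u,v,z):
    E=np.array(s['extrinsics']); d=E[:3,:3]@np.array([(u-s['cx'])/s['f'],-(v-s['cy'])/s['f'],-1]); o=E[:3,3]
    return o+d*(z-o[2])/d[2]
def proj(s,p):
    E=np.array(s['extrinsics']); c=E[:3,:3].T@(np.array(p)-E[:3,3]); return s['cx']+s['f']*c[0]/-c[2], s['cy']-s['f']*c[1]/-c[2]
E
python3 - <<'E'
from h import *
st=get_state(); print(st)
for n in ('scene','top'):
    s=shot(n); save(s['img'],n+'0.png',1.5); print(n,{k:v for k,v in s.items() if k!='img'})
E
```

```text
{'clock': 0.0, 'q': array([-1.24920409,  0.69003288, -0.19452657,  1.56635536,  0.157261  ,
        0.90249977, -0.21511356]), 'qd': array([ 0.00093217, -0.00029494, -0.00027081,  0.0011321 ,  0.00102754,
       -0.00017971,  0.00065985]), 'joint_torque': array([ 2.55471323e-04, -5.27546668e+01, -1.26710761e+00, -1.53429508e+01,
       -5.27215283e-02,  6.39716411e-03,  1.64205862e-04]), 'tool_pos': array([0.17723857, 0.59863522, 0.22237685]), 'eef_rot': array([ 1.43371397e-01,  9.89668497e-01, -9.49423995e-04, -8.90822921e-05]), 'contact_force': array([-0.26528048, -0.14300408, -0.97463571]), 'moment': array([0.0202093 , 0.04820232, 0.00925516]), 'finger_force': 0.0, 'opening': 0.998837353369756}
scene {'vertical_fov': 50.50639576166427, 'cx': 255.15352800117844, 'cy': 193.19061694574245, 'extrinsics': array([[ 0.86640703,  0.23238098, -0.44197051,  0.12731879],
       [-0.49873143,  0.35908786, -0.78887443, -0.72324172],
       [-0.02461317,  0.90391094,  0.42701195,  0.4045987 ],
       [ 0.        ,  0.        ,  0.        ,  1.        ]]), 'f': np.float64(407.0393650428883)}
top {'vertical_fov': 55.24888134405511, 'cx': 256.8446318415487, 'cy': 185.36720513804687, 'extrinsics': array([[ 0.02460029,  0.99248337, -0.11988155,  0.43584293],
       [-0.9992736 ,  0.02790368,  0.02595493, -0.02227969],
       [ 0.02910497,  0.11915597,  0.99244887,  0.90167316],
       [ 0.        ,  0.        ,  0.        ,  1.        ]]), 'f': np.float64(366.8808675939451)}
```

View pics/top0.png

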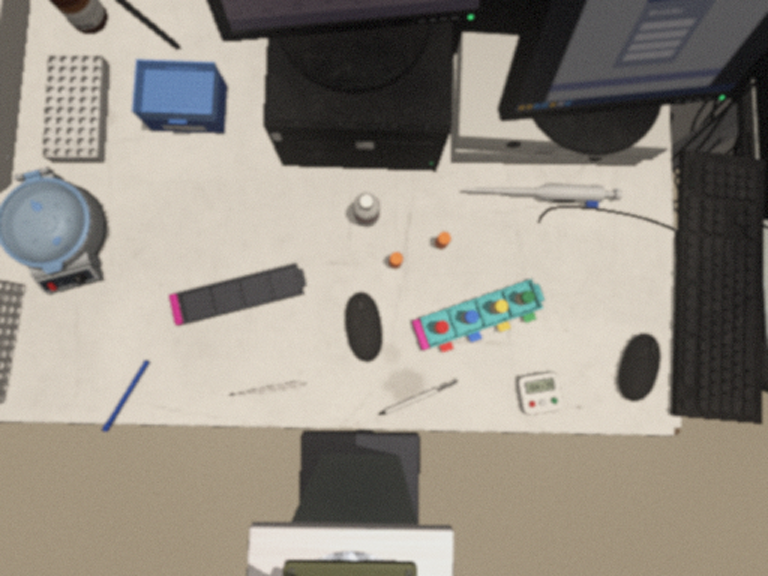

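View pics/scene0.png

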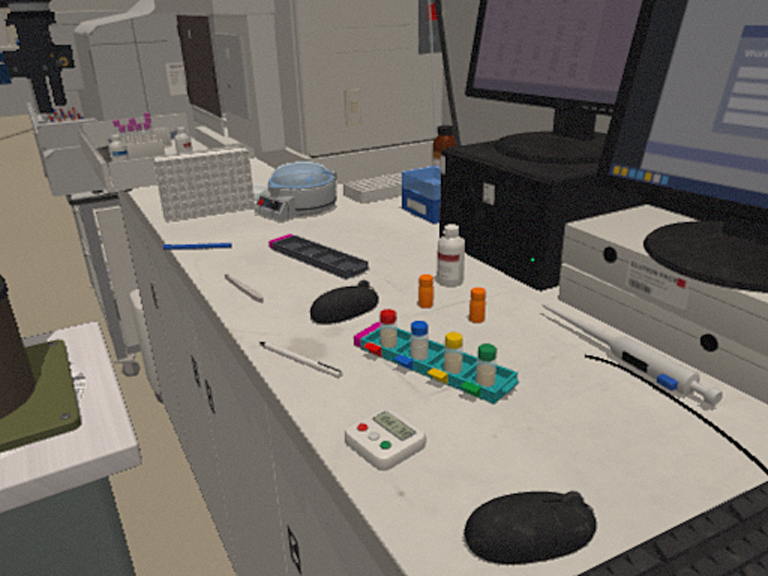

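The top picture shows the magenta end of the grey tray at (177,308) and of the turquoise tray at (420,333). From the turquoise magenta end the caps run red (440,327), blue (471,317), yellow (501,306), green (527,298). The two orange look-alikes stand outside the tray at (396,259) and (443,240), so I leave them alone.

Run:
```python
from h import *
s=shot('top'); a=s['img'][172:242,265:370]; b=s['img'][165:235,108:213]
save(np.vstack([a,b]),'crop1.png',5.7) if False else cv2.imwrite('pics/crop1.png',np.hstack([cv2.resize(x,None,fx=3.8,fy=3.8,interpolation=cv2.INTER_CUBIC) for x in (a,b)])[...,::-1])
```

```text
(no output)
```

View pics/crop1.png

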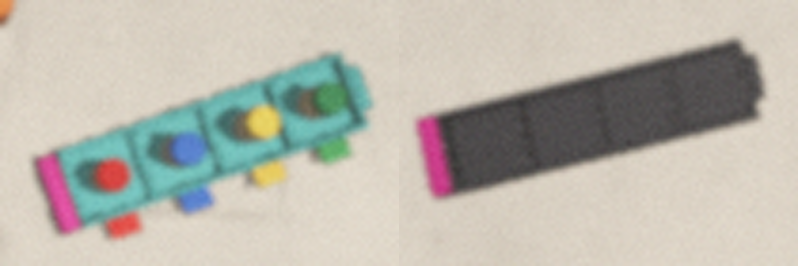

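```bash
cat > m.py <<'E'
from h import *
s=shot('top')
def px(x,y,o): return o[0]+(x+.5)/3.8-.5, o[1]+(y+.5)/3.8-.5
A=(265,172);B=(108,165)
caps=[unproj(s,*px(x,y,A),.048)[:2] for x,y in [(113,174),(187,149),(263,122),(331,98)]]
print('caps',np.round(caps,4), np.linalg.norm(np.diff(caps,axis=0),axis=1))
def tray(pts,o):
    P=np.array([unproj(s,*px(x,y,o),.016)[:2] for x,y in pts])
    L=np.array([[-.026,.112],[.026,.112],[-.026,-.098],[.026,-.098]]) # front/back: local x
    a,b=P-P.mean(0),L-L.mean(0); th=np.arctan2((b[:,0]*a[:,1]-b[:,1]*a[:,0]).sum(),(a*b).sum())
    c,si=np.cos(th),np.sin(th);M=np.array([[c,-si],[si,c]]); t=P.mean(0)-M@L.mean(0)
    print('tray',t.round(4),'th',th.round(4),'res mm',((P-(L@M.T+t))*1e3).round(1).tolist(),'len',np.linalg.norm(P[1]-P[3]),np.linalg.norm(P[0]-P[1]))
    pl=np.array([M@[0,y]+t for y in(.072,.024,-.024,-.072)]); print(pl.round(4)); return pl
# order: front(-x)=bottom of image magenta, back magenta, front far, back far
sp=tray([(66,235),(36,157),(366,127),(338,55)],A)
tp=tray([(37,197),(19,121),(358,118),(341,40)],B)
s2=shot('scene')
for c in caps: print('scene px of cap*1.5',np.array(proj(s2,[*c,.050]))*1.5)
for c in tp: print('scene floor*1.5',np.array(proj(s2,[*c,.004]))*1.5)
E
python3 m.py
```

```text
caps [[ 0.4663 -0.1338]
 [ 0.4828 -0.1792]
 [ 0.5007 -0.2262]
 [ 0.5167 -0.2686]] [0.04833251 0.05029746 0.04530343]
tray [ 0.4911 -0.2016] th 0.3589 res mm [[0.9, -2.8], [0.8, -1.1], [0.5, 2.2], [-2.2, 1.7]] len 0.2063055576629156 0.05257657634204765
[[ 0.4658 -0.1342]
 [ 0.4827 -0.1792]
 [ 0.4995 -0.2241]
 [ 0.5164 -0.2691]]
tray [0.5126 0.1859] th 0.2756 res mm [[1.7, -1.7], [-0.9, -1.3], [-0.3, 2.1], [-0.6, 0.9]] len 0.20789998470459128 0.04960297321953069
[[0.4931 0.2552]
 [0.5061 0.209 ]
 [0.5192 0.1628]
 [0.5322 0.1167]]
scene px of cap*1.5 [389.46272683 313.75530166]
scene px of cap*1.5 [420.29746276 325.01649199]
scene px of cap*1.5 [455.39626986 337.43703768]
scene px of cap*1.5 [489.53908975 349.56790592]
scene floor*1.5 [293.5959494  248.74960434]
scene floor*1.5 [310.58085408 255.28185056]
scene floor*1.5 [328.56423349 262.19810145]
scene floor*1.5 [347.6367984  269.53324359]
```

```bash
cat > plan.py <<'E'
from h import *
def plan(wps, jaw=None, start=None):
    """wps: (x,y,z,yaw of tool y axis,nrows); prints rows in tool axes (cm, rad)"""
    st=get_state(); p=np.array(st['tool_pos']); r=R.from_quat(st['eef_rot'])
    if start: p,yaw=np.array(start[:3]),start[3]; r=des(yaw)
    for x,y,z,yaw,n in wps:
        p1=np.array([x,y,z]); r1=des(yaw); w=(r.inv()*r1).as_rotvec()
        for k in range(n):
            d=r.inv().apply((p1-p)/(n)) if k==0 else None
            if k==0: p0,r0=p,r
            pk=p0+(p1-p0)*(k+1)/n; rk=r0*R.from_rotvec(w*(k+1)/n)
            d=r.inv().apply(pk-p)*100; dr=(r.inv()*rk).as_rotvec()
            print(np.round(d,2).tolist(),np.round(dr,3).tolist()); p,r=pk,rk
        print('--')
def des(yaw): # tool z down, tool y at yaw
    y=np.array([np.cos(yaw),np.sin(yaw),0]); z=np.array([0,0,-1.]); return R.from_matrix(np.array([np.cross(y,z),y,z]).T)
E
python3 - <<'E'
from plan import *
s=shot('top')
for n,p in dict(bottle=(366,200),plate=(20,285),centri=(50,215),mouse=(363,327),orange=(396,259)).items(): print(n,unproj(s,p[0]/1.5,p[1]/1.5,.03).round(3))
print(get_state()['tool_pos'])
plan([(.30,.38,.22,.92,5),(.43,.13,.2,.55,5),(.466,-.134,.15,.359,5)])
E
```

```text
bottle [ 0.668 -0.011  0.03 ]
plate [0.514 0.526 0.03 ]
centri [0.627 0.49  0.03 ]
mouse [ 0.462 -0.012  0.03 ]
orange [ 0.572 -0.062  0.03 ]
[0.17732799 0.59911979 0.22296752]
[-3.6, -3.51, 0.06] [-0.0, 0.0, 0.073]
[-3.84, -3.24, 0.06] [-0.0, 0.0, 0.073]
[-4.07, -2.95, 0.06] [-0.0, 0.0, 0.073]
[-4.27, -2.65, 0.06] [-0.0, 0.0, 0.073]
[-4.45, -2.33, 0.06] [-0.0, 0.0, 0.073]
--
[-5.1, -2.4, 0.4] [0.0, 0.0, 0.074]
[-5.26, -2.02, 0.4] [0.0, 0.0, 0.074]
[-5.4, -1.62, 0.4] [0.0, 0.0, 0.074]
[-5.5, -1.22, 0.4] [0.0, 0.0, 0.074]
[-5.58, -0.81, 0.4] [0.0, 0.0, 0.074]
--
[-4.88, -2.15, 1.0] [0.0, 0.0, 0.038]
[-4.96, -1.96, 1.0] [0.0, 0.0, 0.038]
[-5.03, -1.77, 1.0] [0.0, 0.0, 0.038]
[-5.09, -1.57, 1.0] [0.0, 0.0, 0.038]
[-5.15, -1.38, 1.0] [0.0, 0.0, 0.038]
--
```

Emit:
send_rows(motion=[{"x": -3.6, "y": -3.5, "z": 0, "rz": 0.073, "jaw": 8.8}, {"x": -3.8, "y": -3.2, "z": 0, "rz": 0.073, "jaw": 8}, {"x": -4.1, "y": -2.9, "z": 0, "rz": 0.073, "jaw": 7}, {"x": -4.3, "y": -2.6, "z": 0, "rz": 0.073, "jaw": 6}, {"x": -4.4, "y": -2.3, "z": 0, "rz": 0.073, "jaw": 5}])

```text
schema error: expected keys x, y, z, rx, ry, rz, jaw
```

Run:
```python
from plan import *
st=get_state();print(st['tool_pos'],st['clock'],st['contact_force'],st['opening'])
plan([(.42,.15,.2,.57,6),(.466,-.134,.15,.359,7)])
```

```text
[0.17732799 0.59911979 0.22296752] 0.3 [-0.76373039  0.00863634 -0.34609034] 0.9964124947840297
[-6.0, -6.03, 0.39] [-0.0, 0.0, 0.119]
[-6.67, -5.28, 0.39] [-0.0, 0.0, 0.119]
[-7.25, -4.45, 0.38] [-0.0, 0.0, 0.119]
[-7.73, -3.56, 0.38] [-0.0, 0.0, 0.119]
[-8.1, -2.61, 0.38] [-0.0, 0.0, 0.119]
[-8.35, -1.64, 0.38] [-0.0, 0.0, 0.119]
--
[-3.77, -1.64, 0.71] [0.0, -0.0, 0.03]
[-3.82, -1.52, 0.71] [0.0, -0.0, 0.03]
[-3.86, -1.41, 0.71] [0.0, -0.0, 0.03]
[-3.9, -1.29, 0.71] [0.0, -0.0, 0.03]
[-3.94, -1.17, 0.71] [0.0, -0.0, 0.03]
[-3.97, -1.05, 0.71] [0.0, -0.0, 0.03]
[-4.0, -0.93, 0.71] [0.0, -0.0, 0.03]
--
```

All seven keys are required in every row.

Emit:
send_rows(motion=[{"x": -3.6, "y": -3.5, "z": 0, "rx": 0, "ry": 0, "rz": 0.073, "jaw": 8.8}, {"x": -3.8, "y": -3.2, "z": 0, "rx": 0, "ry": 0, "rz": 0.073, "jaw": 8}, {"x": -4.1, "y": -2.9, "z": 0, "rx": 0, "ry": 0, "rz": 0.073, "jaw": 7}, {"x": -4.3, "y": -2.6, "z": 0, "rx": 0, "ry": 0, "rz": 0.073, "jaw": 6}, {"x": -4.4, "y": -2.3, "z": 0, "rx": 0, "ry": 0, "rz": 0.073, "jaw": 5}], grip_force=12)

```text
clock: 0.8
tool_pos: [0.3009, 0.3806, 0.2234]
eef_rot: [0.322, 0.947, 0.0, 0.0]
contact_force: [0.3, -0.1, -0.3]
opening: 0.656
finger_force: 0.0
```

Run:
```python
from plan import *
st=get_state();print(st['tool_pos'],st['clock'],st['contact_force'],st['opening'])
plan([(.42,.14,.2,.57,5),(.466,-.134,.15,.359,5)])
```

```text
[0.30093662 0.380553   0.22342008] 0.8 [ 0.27447871 -0.06271169 -0.33107113] 0.6558587847470914
[-4.82, -2.36, 0.47] [0.0, 0.0, 0.069]
[-4.97, -2.02, 0.47] [0.0, 0.0, 0.069]
[-5.1, -1.68, 0.47] [0.0, 0.0, 0.069]
[-5.2, -1.32, 0.47] [0.0, 0.0, 0.069]
[-5.28, -0.96, 0.47] [0.0, 0.0, 0.069]
--
[-5.11, -2.18, 1.0] [0.0, -0.0, 0.042]
[-5.2, -1.97, 1.0] [0.0, -0.0, 0.042]
[-5.28, -1.74, 1.0] [0.0, -0.0, 0.042]
[-5.34, -1.52, 1.0] [0.0, -0.0, 0.042]
[-5.4, -1.29, 1.0] [0.0, -0.0, 0.042]
--
```

Emit:
send_rows(motion=[{"x": -4.2, "y": -2.1, "z": 0.4, "rx": 0, "ry": 0, "rz": 0.069, "jaw": 5}, {"x": -4.4, "y": -1.8, "z": 0.4, "rx": 0, "ry": 0, "rz": 0.069, "jaw": 5}, {"x": -4.5, "y": -1.5, "z": 0.4, "rx": 0, "ry": 0, "rz": 0.069, "jaw": 5}, {"x": -4.6, "y": -1.2, "z": 0.4, "rx": 0, "ry": 0, "rz": 0.069, "jaw": 5}, {"x": -4.7, "y": -0.8, "z": 0.4, "rx": 0, "ry": 0, "rz": 0.069, "jaw": 5}])

```text
clock: 1.3
tool_pos: [0.4062, 0.1683, 0.2033]
eef_rot: [0.479, 0.878, 0.0, 0.0]
contact_force: [0.7, 0.1, 0.8]
opening: 0.565
finger_force: 0.0
```

Emit:
send_rows(motion=[{"x": -4.4, "y": -1.8, "z": 0.8, "rx": 0, "ry": 0, "rz": 0.042, "jaw": 5}, {"x": -4.5, "y": -1.7, "z": 0.8, "rx": 0, "ry": 0, "rz": 0.042, "jaw": 5}, {"x": -4.6, "y": -1.5, "z": 0.8, "rx": 0, "ry": 0, "rz": 0.042, "jaw": 5}, {"x": -4.6, "y": -1.3, "z": 0.8, "rx": 0, "ry": 0, "rz": 0.042, "jaw": 5}, {"x": -4.6, "y": -1.1, "z": 0.8, "rx": 0, "ry": 0, "rz": 0.042, "jaw": 5}])

```text
clock: 1.8
tool_pos: [0.4473, -0.0676, 0.163]
eef_rot: [0.568, 0.823, 0.0, 0.0]
contact_force: [0.2, 0.5, -0.5]
opening: 0.567
finger_force: 0.0
```

Run:
```python
from plan import *
st=get_state();print(st['tool_pos'],st['clock'],st['contact_force'],st['opening'])
plan([(.466,-.134,.1,.359,5)])
```

```text
[ 0.44728851 -0.06756909  0.16299732] 1.8 [ 0.17541419  0.51591626 -0.45578076] 0.566535701387921
[-1.38, -0.12, 1.26] [0.0, 0.0, 0.0]
[-1.38, -0.12, 1.26] [0.0, 0.0, 0.0]
[-1.38, -0.12, 1.26] [0.0, 0.0, 0.0]
[-1.38, -0.12, 1.26] [0.0, 0.0, 0.0]
[-1.38, -0.12, 1.26] [0.0, 0.0, 0.0]
--
```

Emit:
send_rows(motion=[{"x": -1.8, "y": -0.2, "z": 1.2, "rx": 0, "ry": 0, "rz": 0, "jaw": 5}, {"x": -1.7, "y": -0.1, "z": 1.3, "rx": 0, "ry": 0, "rz": 0, "jaw": 5}, {"x": -1.7, "y": -0.1, "z": 1.3, "rx": 0, "ry": 0, "rz": 0, "jaw": 5}, {"x": -1.7, "y": -0.2, "z": 1.3, "rx": 0, "ry": 0, "rz": 0, "jaw": 5}, {"x": 0, "y": 0, "z": 0.5, "rx": 0, "ry": 0, "rz": 0, "jaw": 5}])

```text
clock: 2.3
tool_pos: [0.4659, -0.1347, 0.1063]
eef_rot: [0.569, 0.822, -0.001, 0.0]
contact_force: [-0.1, 0.4, 0.7]
opening: 0.568
finger_force: 0.0
```

Run:
```python
from plan import *
s=shot('top'); print(get_state()['tool_pos']);a=s['img'][160:260,235:385]; b=shot('scene')['img'][150:290,200:380]
cv2.imwrite('pics/crop2.png',np.hstack([cv2.resize(x,(390,330),interpolation=cv2.INTER_CUBIC) for x in (a,b)])[...,::-1])
```

```text
[ 0.46531202 -0.13286868  0.10609831]
```

View pics/crop2.png

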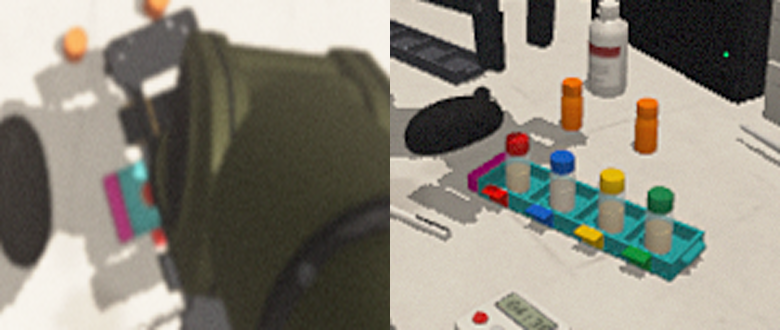

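The scene crop shows the two fingers bracketing the red vial at (517,160), with TCP within 1–2 mm of the measured cap. I'll descend and grip.

Emit:
send_rows(motion=[{"x": 0, "y": 0, "z": 2, "rx": 0, "ry": 0, "rz": 0, "jaw": 5}, {"x": 0, "y": 0, "z": 2, "rx": 0, "ry": 0, "rz": 0, "jaw": 5}, {"x": 0, "y": 0, "z": 2, "rx": 0, "ry": 0, "rz": 0, "jaw": 5}, {"x": 0, "y": 0, "z": 1.2, "rx": 0, "ry": 0, "rz": 0, "jaw": 5}, {"x": 0, "y": 0, "z": 0, "rx": 0, "ry": 0, "rz": 0, "jaw": 5}])

```text
clock: 2.9
tool_pos: [0.4652, -0.131, 0.0345]
eef_rot: [0.567, 0.824, -0.0, -0.001]
contact_force: [-0.7, 1.0, 0.4]
opening: 0.568
finger_force: 0.0
```

Emit:
send_rows(motion=[{"x": 0, "y": 0, "z": 0, "rx": 0, "ry": 0, "rz": 0, "jaw": 4}, {"x": 0, "y": 0, "z": 0, "rx": 0, "ry": 0, "rz": 0, "jaw": 3.5}, {"x": 0, "y": 0, "z": 0, "rx": 0, "ry": 0, "rz": 0, "jaw": 3}, {"x": 0, "y": 0, "z": 0, "rx": 0, "ry": 0, "rz": 0, "jaw": 2.5}, {"x": 0, "y": 0, "z": 0, "rx": 0, "ry": 0, "rz": 0, "jaw": 1.8}])

```text
clock: 3.4
tool_pos: [0.466, -0.1324, 0.0355]
eef_rot: [0.568, 0.823, 0.0, 0.0]
contact_force: [-0.2, -0.7, 0.1]
opening: 0.22
finger_force: 0.0
```

Emit:
send_rows(motion=[{"x": 0, "y": 0, "z": 0, "rx": 0, "ry": 0, "rz": 0, "jaw": 1.5}, {"x": 0, "y": 0, "z": 0, "rx": 0, "ry": 0, "rz": 0, "jaw": 1.5}, {"x": 0, "y": 0, "z": 0, "rx": 0, "ry": 0, "rz": 0, "jaw": 1.5}, {"x": 0, "y": 0, "z": 0, "rx": 0, "ry": 0, "rz": 0, "jaw": 1.5}, {"x": 0, "y": 0, "z": -0.5, "rx": 0, "ry": 0, "rz": 0, "jaw": 1.5}])

```text
clock: 3.9
tool_pos: [0.4656, -0.1322, 0.04]
eef_rot: [0.568, 0.823, -0.0, -0.0]
contact_force: [0.8, -0.2, 0.3]
opening: 0.176
finger_force: 0.0
```

The jaws closed past 22 mm with no force, so there is no vial between the pads. I'll look before moving.

Run:
```python
from plan import *
s=shot('scene'); b=s['img'][160:280,210:370]; save(b,'crop3.png',5)
t=shot('top'); save(t['img'][160:260,235:385],'crop4.png',5)
```

```text
(no output)
```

View pics/crop3.png

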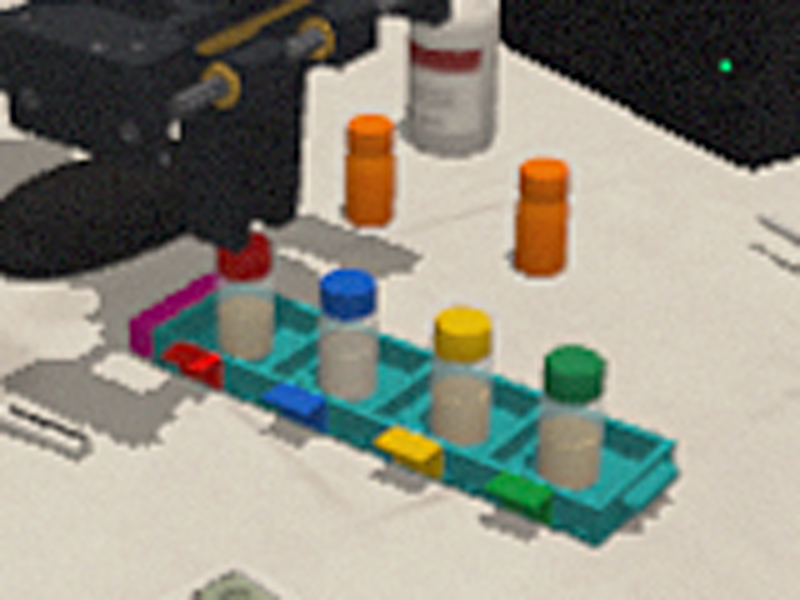

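View pics/crop4.png

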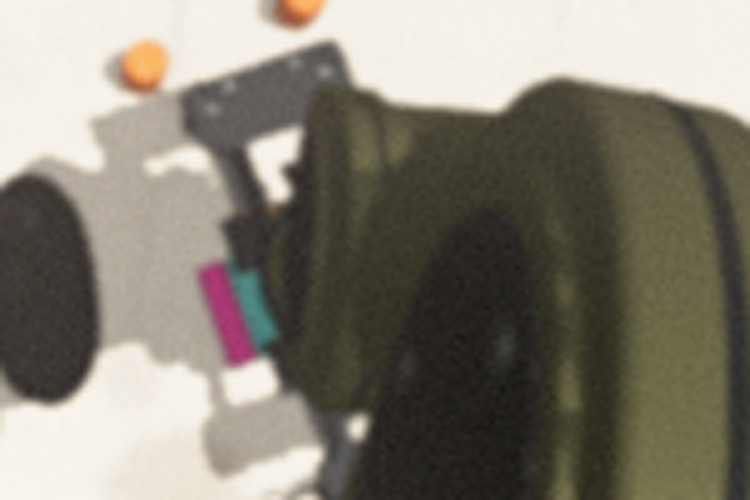

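Run:
```python
from plan import *
s=shot('scene'); st=get_state(); print(st['tool_pos'],st['contact_force'],st['q'])
tip=st['tool_pos']-[0,0,.011]
c=lambda p:(np.array(proj(s,p))-[210,160])*5
print('tip px',c(tip),'tcp',c(st['tool_pos']))
for z in(.029,.04,.05,.06): print(z,unproj(s,210+235/5,160+246/5,z).round(4))
print('red top z by cap base etc', c([.466,-.134,.05]),c([.466,-.134,.004]))
```

```text
[ 0.4664601  -0.13214092  0.04042346] [ 0.53886945 -0.59012245  0.53955011] [ 0.20041231  0.84293534 -0.03140674  2.11837058  0.12849014  0.18067327
  0.41644414]
tip px [247.44108295 291.9285969 ] tcp [246.85897215 266.4728105 ]
0.029 [ 0.4819 -0.0961  0.029 ]
0.04 [ 0.4715 -0.1145  0.04  ]
0.05 [ 0.4621 -0.1312  0.05  ]
0.06 [ 0.4526 -0.1479  0.06  ]
red top z by cap base etc [247.79567171 246.28565823] [250.17806717 351.99709873]
```

The predicted tip is at pixel (247,292), but the fingers visibly end near (240,240), in front of the cap's top. So the real fingertips are about 20–25 mm higher than the stated tool offset implies, and the jaws closed above the cap. I'll open, go up a little and measure this offset.

Emit:
send_rows(motion=[{"x": 0, "y": 0, "z": -0.5, "rx": 0, "ry": 0, "rz": 0, "jaw": 1.5}, {"x": 0, "y": 0, "z": 0, "rx": 0, "ry": 0, "rz": 0, "jaw": 5}, {"x": 0, "y": 0, "z": 0, "rx": 0, "ry": 0, "rz": 0, "jaw": 5}, {"x": 0, "y": 0, "z": 0, "rx": 0, "ry": 0, "rz": 0, "jaw": 5}, {"x": 0, "y": 0, "z": 0, "rx": 0, "ry": 0, "rz": 0, "jaw": 5}])

```text
clock: 4.55
tool_pos: [0.4658, -0.1323, 0.0451]
eef_rot: [0.568, 0.823, 0.0, -0.0]
contact_force: [0.2, 0.5, 0.2]
opening: 0.507
finger_force: 0.0
```

Run:
```python
from plan import *
s=shot('scene'); b=s['img'][140:260,200:360]; save(b,'crop5.png',5)
st=get_state();p=st['tool_pos'];r=R.from_quat(st['eef_rot']); print(p,st['opening'])
h=st['opening']*.0881/2
for sy in(-1,1):
  for sx in (-1,1):
    for dz in (.011,-.012): print(sy,sx,dz,((np.array(proj(s,p+r.apply([sx*.009,sy*h,dz])))-[200,140])*5).round())
```

```text
[ 0.46572792 -0.13226863  0.04510397] 0.5565034910774792
-1 -1 0.011 [273. 414.]
-1 -1 -0.012 [272. 359.]
-1 1 0.011 [236. 400.]
-1 1 -0.012 [234. 346.]
1 -1 0.011 [354. 364.]
1 -1 -0.012 [353. 311.]
1 1 0.011 [317. 351.]
1 1 -0.012 [316. 298.]
```

View pics/crop5.png

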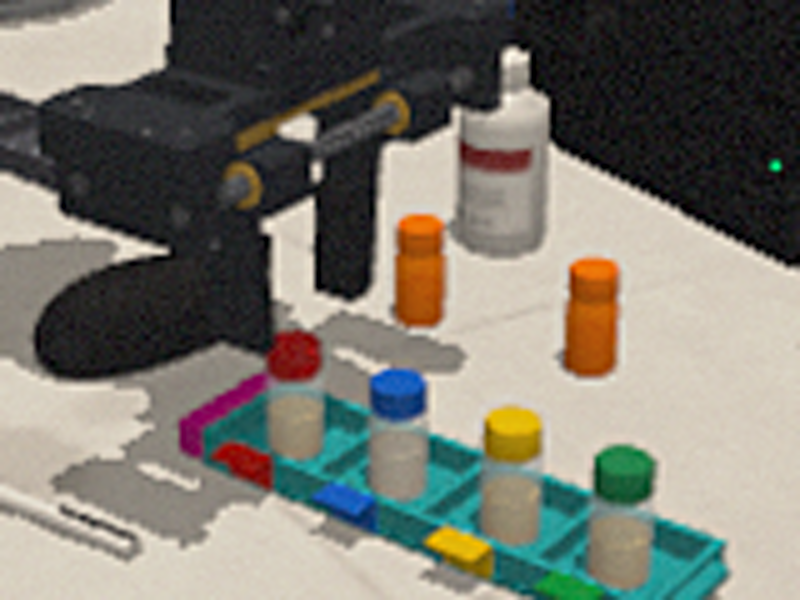

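Run:
```python
from plan import *
s=shot('top'); b=s['img'][160:260,235:385].copy(); b=cv2.resize(b,None,fx=5,fy=5,interpolation=cv2.INTER_CUBIC)
st=get_state();p=st['tool_pos'];r=R.from_quat(st['eef_rot']); h=.025
def poly(dz0,col):
  for y0,y1,x,z in((h,h+.0175,.009,.011),(-h,-h-.0175,.009,.011),(-.0935,.0935,.0375,-.053)):
    q=[((np.array(proj(s,p+r.apply([a,c,z])+[0,0,dz0]))-[235,160])*5).astype(int) for a,c in((-x,y0),(x,y0),(x,y1),(-x,y1))]
    cv2.polylines(b,[np.array(q)],True,col,1)
poly(0,(255,0,0)); poly(.027,(0,255,0))
save(b,'crop6.png')
```

```text
(no output)
```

View pics/crop6.png

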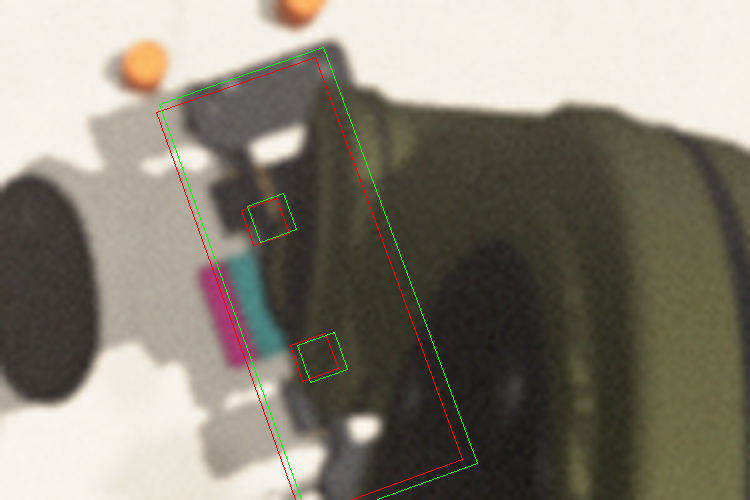

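The scene crop puts both fingertips about 65 px (27 mm) above their predicted place, with the sideways match good to 2 px. The top overlay also fits the raised (green) outline better. I'll treat real z as about reported z plus 27 mm, descend 2.8 cm and let the grip force confirm it.

Emit:
send_rows(motion=[{"x": 0, "y": 0, "z": 0.8, "rx": 0, "ry": 0, "rz": 0, "jaw": 5}, {"x": 0, "y": 0, "z": 0.8, "rx": 0, "ry": 0, "rz": 0, "jaw": 5}, {"x": 0, "y": 0, "z": 0.8, "rx": 0, "ry": 0, "rz": 0, "jaw": 5}, {"x": 0, "y": 0, "z": 0.4, "rx": 0, "ry": 0, "rz": 0, "jaw": 5}, {"x": 0, "y": 0, "z": 0, "rx": 0, "ry": 0, "rz": 0, "jaw": 4}], grip_force=8)

```text
clock: 5.15
tool_pos: [0.4653, -0.1321, 0.0163]
eef_rot: [0.568, 0.823, -0.0, -0.001]
contact_force: [0.1, 0.5, -0.6]
opening: 0.5
finger_force: 0.0
```

Emit:
send_rows(motion=[{"x": 0, "y": 0, "z": 0, "rx": 0, "ry": 0, "rz": 0, "jaw": 3.5}, {"x": 0, "y": 0, "z": 0, "rx": 0, "ry": 0, "rz": 0, "jaw": 3.1}, {"x": 0, "y": 0, "z": 0, "rx": 0, "ry": 0, "rz": 0, "jaw": 2.8}, {"x": 0, "y": 0, "z": 0, "rx": 0, "ry": 0, "rz": 0, "jaw": 2.5}, {"x": 0, "y": 0, "z": 0, "rx": 0, "ry": 0, "rz": 0, "jaw": 2.2}])

```text
clock: 5.65
tool_pos: [0.4659, -0.1323, 0.0174]
eef_rot: [0.568, 0.823, 0.0, 0.0]
contact_force: [-0.7, 0.1, -0.4]
opening: 0.247
finger_force: 0.1
```

Emit:
send_rows(motion=[{"x": 0, "y": 0, "z": 0, "rx": 0, "ry": 0, "rz": 0, "jaw": 1.8}, {"x": 0, "y": 0, "z": 0, "rx": 0, "ry": 0, "rz": 0, "jaw": 1.5}, {"x": 0, "y": 0, "z": 0, "rx": 0, "ry": 0, "rz": 0, "jaw": 1.5}, {"x": 0, "y": 0, "z": 0, "rx": 0, "ry": 0, "rz": 0, "jaw": 1.5}, {"x": 0, "y": 0, "z": 0, "rx": 0, "ry": 0, "rz": 0, "jaw": 1.5}])

```text
clock: 6.15
tool_pos: [0.4658, -0.1323, 0.0173]
eef_rot: [0.568, 0.823, 0.0, 0.0]
contact_force: [-1.6, 0.0, 2.6]
opening: 0.244
finger_force: 8.0
```

The jaws stopped at 21.5 mm with 8 N, so the vial is held. Lifting and checking.

Emit:
send_rows(motion=[{"x": 0, "y": 0, "z": -0.7, "rx": 0, "ry": 0, "rz": 0, "jaw": 1.5}, {"x": 0, "y": 0, "z": -1.6, "rx": 0, "ry": 0, "rz": 0, "jaw": 1.5}, {"x": 0, "y": 0, "z": -2, "rx": 0, "ry": 0, "rz": 0, "jaw": 1.5}, {"x": 0, "y": 0, "z": -2, "rx": 0, "ry": 0, "rz": 0, "jaw": 1.5}, {"x": 0, "y": 0, "z": -0.7, "rx": 0, "ry": 0, "rz": 0, "jaw": 1.5}])

```text
clock: 6.65
tool_pos: [0.4666, -0.1325, 0.0889]
eef_rot: [0.568, 0.823, 0.001, 0.001]
contact_force: [-0.0, 0.4, -0.3]
opening: 0.244
finger_force: 8.0
```

Run:
```python
from plan import *
s=shot('scene'); b=s['img'][130:250,190:350]; save(b,'crop7.png',5)
st=get_state(); print(st['tool_pos'],st['opening'],st['finger_force'])
plan([(.5322,.1167,.087,.2756,10)])
```

```text
[ 0.46672407 -0.13252387  0.08904834] 0.24097575327374804 7.996644685626961
[2.1, 1.5, 0.02] [0.0, 0.0, 0.009]
[2.11, 1.48, 0.02] [0.0, 0.0, 0.009]
[2.12, 1.46, 0.02] [0.0, 0.0, 0.009]
[2.14, 1.44, 0.02] [0.0, 0.0, 0.009]
[2.15, 1.42, 0.02] [0.0, 0.0, 0.009]
[2.16, 1.4, 0.02] [0.0, 0.0, 0.009]
[2.17, 1.38, 0.02] [0.0, 0.0, 0.009]
[2.19, 1.37, 0.02] [0.0, 0.0, 0.009]
[2.2, 1.35, 0.02] [0.0, 0.0, 0.009]
[2.21, 1.33, 0.02] [0.0, 0.0, 0.009]
--
```

View pics/crop7.png

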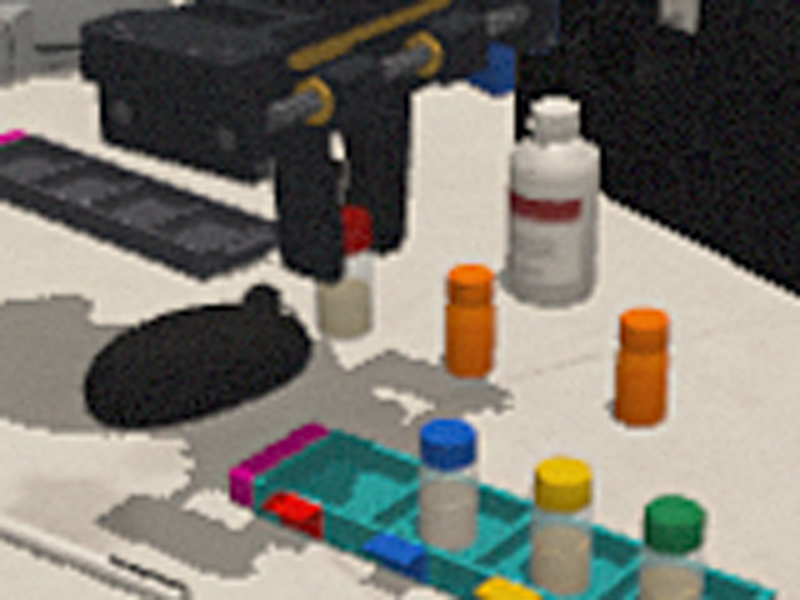

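Red is held upright. Now traversing to grey place 4.

Emit:
send_rows(motion=[{"x": 1.2, "y": 0.9, "z": 0, "rx": 0, "ry": 0, "rz": 0.009, "jaw": 1.5}, {"x": 2.2, "y": 1.6, "z": 0, "rx": 0, "ry": 0, "rz": 0.009, "jaw": 1.5}, {"x": 2.5, "y": 1.7, "z": 0, "rx": 0, "ry": 0, "rz": 0.009, "jaw": 1.5}, {"x": 2.5, "y": 1.7, "z": 0, "rx": 0, "ry": 0, "rz": 0.009, "jaw": 1.5}, {"x": 2.5, "y": 1.6, "z": 0, "rx": 0, "ry": 0, "rz": 0.009, "jaw": 1.5}])

```text
clock: 7.2
tool_pos: [0.4997, -0.0031, 0.0865]
eef_rot: [0.586, 0.81, -0.0, -0.0]
contact_force: [0.8, -0.2, -0.5]
opening: 0.246
finger_force: 8.0
```

Emit:
send_rows(motion=[{"x": 2.5, "y": 1.6, "z": 0, "rx": 0, "ry": 0, "rz": 0.009, "jaw": 1.5}, {"x": 2.5, "y": 1.5, "z": 0, "rx": 0, "ry": 0, "rz": 0.009, "jaw": 1.5}, {"x": 2.5, "y": 1.5, "z": 0, "rx": 0, "ry": 0, "rz": 0.009, "jaw": 1.5}, {"x": 2, "y": 1.3, "z": 0, "rx": 0, "ry": 0, "rz": 0.009, "jaw": 1.5}, {"x": 1.1, "y": 0.7, "z": 0, "rx": 0, "ry": 0, "rz": 0.009, "jaw": 1.5}])

```text
clock: 7.7
tool_pos: [0.5311, 0.1193, 0.0864]
eef_rot: [0.603, 0.798, 0.0, -0.001]
contact_force: [0.4, -0.2, -0.2]
opening: 0.244
finger_force: 8.0
```

Run:
```python
from plan import *
s=shot('scene'); b=s['img'][90:210,140:300]; save(b,'crop8.png',5)
st=get_state(); print(st['tool_pos'],st['opening'],st['finger_force'],st['contact_force'])
plan([(.5322,.1167,.03,.2756,1)])
```

```text
[0.53171752 0.12090994 0.08652519] 0.2427252002003424 7.9973818198777735 [ 0.88328745  2.65057374 -0.89929583]
[-0.43, -0.08, 5.65] [0.001, -0.002, 0.001]
--
```

View pics/crop8.png

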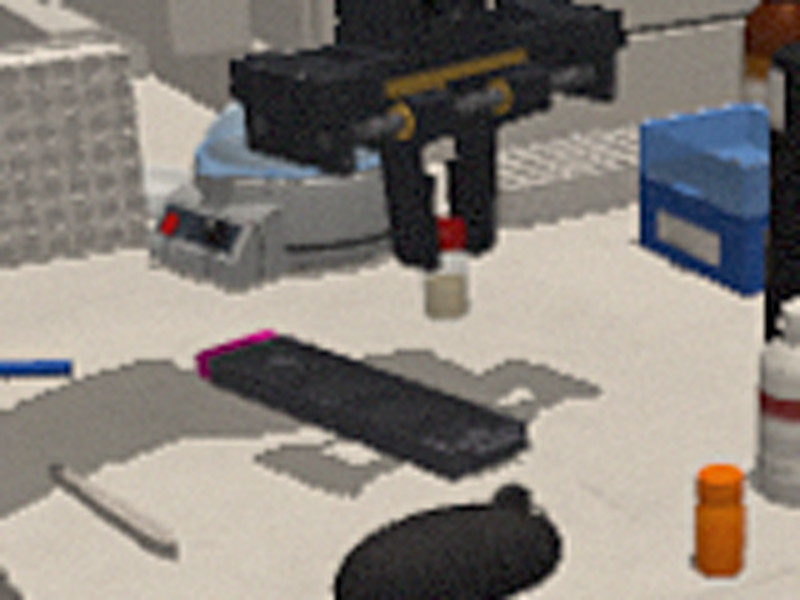

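Run:
```python
from plan import *
s=shot('scene'); st=get_state(); p=st['tool_pos'];print(p,st['contact_force'])
c=lambda q:((np.array(proj(s,q))-[140,90])*5).round()
for z in (.0732,.08,.09,.1): print(z,'bottom expected crop px',c([p[0],p[1],z]),'unproj seen', unproj(s,140+446/5,90+313/5,z).round(4))
```

```text
[0.53120255 0.11851348 0.086595  ] [ 0.21110201 -0.67329857 -0.53790149]
0.0732 bottom expected crop px [448. 316.] unproj seen [0.5324 0.1233 0.0732]
0.08 bottom expected crop px [447. 303.] unproj seen [0.5241 0.1059 0.08  ]
0.09 bottom expected crop px [446. 283.] unproj seen [0.5119 0.0804 0.09  ]
0.1 bottom expected crop px [445. 263.] unproj seen [0.4997 0.0548 0.1   ]
```

The vial's underside is seen at (446,315) against (448,316) expected, so height and position agree. Lowering.

Emit:
send_rows(motion=[{"x": -0.2, "y": 0, "z": 1.5, "rx": 0, "ry": 0, "rz": 0, "jaw": 1.5}, {"x": 0, "y": 0, "z": 2, "rx": 0, "ry": 0, "rz": 0, "jaw": 1.5}, {"x": 0, "y": 0, "z": 1.8, "rx": 0, "ry": 0, "rz": 0, "jaw": 1.5}, {"x": 0, "y": 0, "z": 0.9, "rx": 0, "ry": 0, "rz": 0, "jaw": 1.5}, {"x": 0, "y": 0, "z": 0.5, "rx": 0, "ry": 0, "rz": 0, "jaw": 1.5}])

```text
clock: 8.3
tool_pos: [0.5311, 0.1128, 0.0194]
eef_rot: [0.605, 0.796, -0.001, -0.0]
contact_force: [0.0, 0.9, 0.3]
opening: 0.246
finger_force: 8.0
```

Emit:
send_rows(motion=[{"x": 0, "y": 0, "z": 0.2, "rx": 0, "ry": 0, "rz": 0, "jaw": 1.5}, {"x": 0, "y": 0, "z": 0, "rx": 0, "ry": 0, "rz": 0, "jaw": 1.5}, {"x": 0, "y": 0, "z": 0, "rx": 0, "ry": 0, "rz": 0, "jaw": 1.5}, {"x": 0, "y": 0, "z": 0, "rx": 0, "ry": 0, "rz": 0, "jaw": 1.5}, {"x": 0, "y": 0, "z": 0, "rx": 0, "ry": 0, "rz": 0, "jaw": 1.5}])

```text
clock: 8.8
tool_pos: [0.532, 0.1147, 0.0186]
eef_rot: [0.604, 0.797, 0.0, 0.0]
contact_force: [-0.7, 0.2, -0.4]
opening: 0.245
finger_force: 8.0
```

Emit:
send_rows(motion=[{"x": 0, "y": 0, "z": 0.1, "rx": 0, "ry": 0, "rz": 0, "jaw": 1.5}, {"x": 0, "y": 0, "z": 0, "rx": 0, "ry": 0, "rz": 0, "jaw": 2.1}, {"x": 0, "y": 0, "z": 0, "rx": 0, "ry": 0, "rz": 0, "jaw": 2.4}, {"x": 0, "y": 0, "z": 0, "rx": 0, "ry": 0, "rz": 0, "jaw": 3.2}, {"x": 0, "y": 0, "z": 0, "rx": 0, "ry": 0, "rz": 0, "jaw": 4.5}])

```text
clock: 9.3
tool_pos: [0.5316, 0.1146, 0.0172]
eef_rot: [0.604, 0.797, -0.0, -0.0]
contact_force: [0.0, 0.6, 0.3]
opening: 0.432
finger_force: 0.0
```

Emit:
send_rows(motion=[{"x": 0, "y": 0, "z": 0, "rx": 0, "ry": 0, "rz": 0, "jaw": 5}, {"x": 0, "y": 0, "z": -1, "rx": 0, "ry": 0, "rz": 0, "jaw": 5}, {"x": 0, "y": 0, "z": -2.5, "rx": 0, "ry": 0, "rz": 0, "jaw": 5}, {"x": 0, "y": 0, "z": -2.5, "rx": 0, "ry": 0, "rz": 0, "jaw": 5}, {"x": 0, "y": 0, "z": -1, "rx": 0, "ry": 0, "rz": 0, "jaw": 5}])

```text
clock: 9.8
tool_pos: [0.5329, 0.1147, 0.0897]
eef_rot: [0.604, 0.797, 0.001, 0.001]
contact_force: [-0.1, -0.0, 0.2]
opening: 0.569
finger_force: 0.0
```

Run:
```python
from plan import *
st=get_state(); print(st['tool_pos'],st['opening'])
# check red vial by colour in the scene picture
s=shot('scene'); im=s['img'].astype(int); m=(im[...,0]>110)&(im[...,1]<60)&(im[...,2]<60); m[190:]=0
v,u=np.nonzero(m); ok=(u>200)&(u<270)&(v>140); print('red cap px',u[ok].mean(),v[ok].mean(),ok.sum(),'exp for cap centre',proj(s,[.532,.115,.044]))
plan([(.4828,-.1792,.088,.359,9)])
```

```text
[0.53292773 0.11472035 0.08967845] 0.5694913726820124
red cap px 230.8 164.05 40 exp for cap centre (np.float64(231.174563640125), np.float64(164.9000432796739))
[-2.99, -1.42, 0.02] [0.001, 0.0, -0.01]
[-2.98, -1.45, 0.02] [0.001, 0.0, -0.01]
[-2.97, -1.48, 0.02] [0.001, 0.0, -0.01]
[-2.95, -1.51, 0.02] [0.001, 0.0, -0.01]
[-2.94, -1.53, 0.02] [0.001, 0.0, -0.01]
[-2.92, -1.56, 0.02] [0.001, 0.0, -0.01]
[-2.91, -1.59, 0.02] [0.001, 0.0, -0.01]
[-2.89, -1.62, 0.02] [0.001, 0.0, -0.01]
[-2.88, -1.65, 0.02] [0.001, 0.0, -0.01]
--
```

Emit:
send_rows(motion=[{"x": -1.5, "y": -0.7, "z": 0, "rx": 0, "ry": 0, "rz": -0.009, "jaw": 5}, {"x": -3, "y": -1.4, "z": 0, "rx": 0, "ry": 0, "rz": -0.009, "jaw": 5}, {"x": -3.1, "y": -1.5, "z": 0, "rx": 0, "ry": 0, "rz": -0.009, "jaw": 5}, {"x": -3.1, "y": -1.5, "z": 0, "rx": 0, "ry": 0, "rz": -0.009, "jaw": 5}, {"x": -3.1, "y": -1.6, "z": 0, "rx": 0, "ry": 0, "rz": -0.009, "jaw": 5}])

```text
clock: 10.35
tool_pos: [0.5068, -0.0381, 0.0866]
eef_rot: [0.586, 0.81, -0.0, -0.0]
contact_force: [-0.1, -0.5, 1.1]
opening: 0.567
finger_force: 0.0
```

Emit:
send_rows(motion=[{"x": -3.1, "y": -1.6, "z": 0, "rx": 0, "ry": 0, "rz": -0.009, "jaw": 5}, {"x": -3.1, "y": -1.7, "z": 0, "rx": 0, "ry": 0, "rz": -0.009, "jaw": 5}, {"x": -3, "y": -1.6, "z": 0, "rx": 0, "ry": 0, "rz": -0.009, "jaw": 5}, {"x": -2.3, "y": -1.4, "z": 0, "rx": 0, "ry": 0, "rz": -0.009, "jaw": 5}, {"x": -1.1, "y": -0.8, "z": 0, "rx": 0, "ry": 0, "rz": -0.009, "jaw": 5}])

```text
clock: 10.85
tool_pos: [0.4802, -0.1825, 0.0866]
eef_rot: [0.569, 0.822, -0.001, -0.0]
contact_force: [-1.1, 0.2, 0.2]
opening: 0.569
finger_force: 0.0
```

Emit:
send_rows(motion=[{"x": 0, "y": 0, "z": 1, "rx": 0, "ry": 0, "rz": 0, "jaw": 5}, {"x": 0, "y": 0, "z": 0, "rx": 0, "ry": 0, "rz": 0, "jaw": 5}, {"x": 0, "y": 0, "z": 0, "rx": 0, "ry": 0, "rz": 0, "jaw": 5}, {"x": 0, "y": 0, "z": 0, "rx": 0, "ry": 0, "rz": 0, "jaw": 5}, {"x": 0, "y": 0, "z": 0, "rx": 0, "ry": 0, "rz": 0, "jaw": 5}])

```text
clock: 11.35
tool_pos: [0.4819, -0.1782, 0.0772]
eef_rot: [0.567, 0.824, 0.0, -0.0]
contact_force: [0.2, -0.2, 0.3]
opening: 0.568
finger_force: 0.0
```

Run:
```python
from plan import *
print(get_state()['tool_pos'])
plan([(.4828,-.1792,.0173,.359,4)])
```

```text
[ 0.48192014 -0.17824632  0.07722925]
[-0.03, 0.01, 1.5] [0.0, -0.0, 0.001]
[-0.03, 0.01, 1.5] [0.0, -0.0, 0.001]
[-0.03, 0.01, 1.5] [0.0, -0.0, 0.001]
[-0.03, 0.01, 1.5] [0.0, -0.0, 0.001]
--
```

Emit:
send_rows(motion=[{"x": 0, "y": 0, "z": 1.8, "rx": 0, "ry": 0, "rz": 0, "jaw": 5}, {"x": 0, "y": 0, "z": 2, "rx": 0, "ry": 0, "rz": 0, "jaw": 5}, {"x": 0, "y": 0, "z": 1.4, "rx": 0, "ry": 0, "rz": 0, "jaw": 5}, {"x": 0, "y": 0, "z": 0.8, "rx": 0, "ry": 0, "rz": 0, "jaw": 5}, {"x": 0, "y": 0, "z": 0, "rx": 0, "ry": 0, "rz": 0, "jaw": 4}])

```text
clock: 11.85
tool_pos: [0.481, -0.1789, 0.0164]
eef_rot: [0.568, 0.823, -0.0, -0.001]
contact_force: [-0.0, -0.3, -0.0]
opening: 0.497
finger_force: 0.0
```

Emit:
send_rows(motion=[{"x": 0, "y": 0, "z": 0, "rx": 0, "ry": 0, "rz": 0, "jaw": 3.5}, {"x": 0, "y": 0, "z": 0, "rx": 0, "ry": 0, "rz": 0, "jaw": 3.1}, {"x": 0, "y": 0, "z": 0, "rx": 0, "ry": 0, "rz": 0, "jaw": 2.8}, {"x": 0, "y": 0, "z": 0, "rx": 0, "ry": 0, "rz": 0, "jaw": 2.5}, {"x": 0, "y": 0, "z": 0, "rx": 0, "ry": 0, "rz": 0, "jaw": 2.2}])

```text
clock: 12.35
tool_pos: [0.4817, -0.1794, 0.0175]
eef_rot: [0.568, 0.823, 0.0, 0.0]
contact_force: [0.6, -0.1, 0.8]
opening: 0.251
finger_force: 0.1
```

Emit:
send_rows(motion=[{"x": 0, "y": 0, "z": 0, "rx": 0, "ry": 0, "rz": 0, "jaw": 1.8}, {"x": 0, "y": 0, "z": 0, "rx": 0, "ry": 0, "rz": 0, "jaw": 1.5}, {"x": 0, "y": 0, "z": 0, "rx": 0, "ry": 0, "rz": 0, "jaw": 1.5}, {"x": 0, "y": 0, "z": 0, "rx": 0, "ry": 0, "rz": 0, "jaw": 1.5}, {"x": 0, "y": 0, "z": 0, "rx": 0, "ry": 0, "rz": 0, "jaw": 1.5}])

```text
clock: 12.85
tool_pos: [0.4817, -0.1793, 0.0173]
eef_rot: [0.568, 0.823, 0.0, 0.0]
contact_force: [0.3, 0.5, 3.1]
opening: 0.239
finger_force: 7.9
```

Emit:
send_rows(motion=[{"x": 0, "y": 0, "z": -0.7, "rx": 0, "ry": 0, "rz": 0, "jaw": 1.5}, {"x": 0, "y": 0, "z": -1.6, "rx": 0, "ry": 0, "rz": 0, "jaw": 1.5}, {"x": 0, "y": 0, "z": -2, "rx": 0, "ry": 0, "rz": 0, "jaw": 1.5}, {"x": 0, "y": 0, "z": -2, "rx": 0, "ry": 0, "rz": 0, "jaw": 1.5}, {"x": 0, "y": 0, "z": -0.7, "rx": 0, "ry": 0, "rz": 0, "jaw": 1.5}])

```text
clock: 13.35
tool_pos: [0.4821, -0.1796, 0.0889]
eef_rot: [0.568, 0.823, 0.0, 0.001]
contact_force: [-0.2, -0.8, 1.1]
opening: 0.239
finger_force: 8.0
```

Run:
```python
from plan import *
plan([(.5192,.1628,.0873,.2756,10)])
```

```text
[3.07, 1.56, 0.01] [0.0, 0.0, 0.009]
[3.08, 1.53, 0.01] [0.0, 0.0, 0.009]
[3.1, 1.51, 0.01] [0.0, 0.0, 0.009]
[3.11, 1.48, 0.02] [0.0, 0.0, 0.009]
[3.12, 1.45, 0.02] [0.0, 0.0, 0.009]
[3.13, 1.43, 0.02] [0.0, 0.0, 0.009]
[3.15, 1.4, 0.02] [0.0, 0.0, 0.009]
[3.16, 1.37, 0.02] [0.0, 0.0, 0.009]
[3.17, 1.34, 0.02] [0.0, 0.0, 0.009]
[3.18, 1.32, 0.02] [0.0, 0.0, 0.009]
--
```

Emit:
send_rows(motion=[{"x": 1, "y": 0.5, "z": 0, "rx": 0, "ry": 0, "rz": 0.008, "jaw": 1.5}, {"x": 2, "y": 1, "z": 0, "rx": 0, "ry": 0, "rz": 0.008, "jaw": 1.5}, {"x": 2.4, "y": 1.2, "z": 0, "rx": 0, "ry": 0, "rz": 0.008, "jaw": 1.5}, {"x": 2.5, "y": 1.2, "z": 0, "rx": 0, "ry": 0, "rz": 0.008, "jaw": 1.5}, {"x": 2.5, "y": 1.2, "z": 0, "rx": 0, "ry": 0, "rz": 0.008, "jaw": 1.5}])

```text
clock: 13.85
tool_pos: [0.4936, -0.062, 0.0861]
eef_rot: [0.584, 0.812, -0.0, -0.001]
contact_force: [-0.6, -0.1, -0.4]
opening: 0.238
finger_force: 8.0
```

Emit:
send_rows(motion=[{"x": 2.5, "y": 1.2, "z": 0, "rx": 0, "ry": 0, "rz": 0.009, "jaw": 1.5}, {"x": 2.5, "y": 1.2, "z": 0, "rx": 0, "ry": 0, "rz": 0.009, "jaw": 1.5}, {"x": 2.5, "y": 1.1, "z": 0, "rx": 0, "ry": 0, "rz": 0.009, "jaw": 1.5}, {"x": 2.5, "y": 1.1, "z": 0, "rx": 0, "ry": 0, "rz": 0.009, "jaw": 1.5}, {"x": 2.5, "y": 1.1, "z": 0, "rx": 0, "ry": 0, "rz": 0.009, "jaw": 1.5}])

```text
clock: 14.35
tool_pos: [0.5101, 0.0742, 0.0861]
eef_rot: [0.602, 0.798, -0.001, -0.001]
contact_force: [-0.2, 0.1, -0.6]
opening: 0.239
finger_force: 8.0
```

Emit:
send_rows(motion=[{"x": 2.5, "y": 1.1, "z": 0, "rx": 0, "ry": 0, "rz": 0, "jaw": 1.5}, {"x": 2.4, "y": 1, "z": 0, "rx": 0, "ry": 0, "rz": 0, "jaw": 1.5}, {"x": 2, "y": 0.8, "z": 0, "rx": 0, "ry": 0, "rz": 0, "jaw": 1.5}, {"x": 1.1, "y": 0.5, "z": 0, "rx": 0, "ry": 0, "rz": 0, "jaw": 1.5}, {"x": 0.4, "y": 0.2, "z": 0, "rx": 0, "ry": 0, "rz": 0, "jaw": 1.5}])

```text
clock: 14.85
tool_pos: [0.522, 0.1647, 0.0864]
eef_rot: [0.601, 0.799, -0.0, -0.001]
contact_force: [0.2, -0.3, 0.3]
opening: 0.236
finger_force: 8.0
```

Run:
```python
from plan import *
st=get_state();print(st['tool_pos'],st['finger_force'],st['opening'])
plan([(.5192,.1628,.0178,.2756,1)])
```

```text
[0.52198548 0.16471514 0.08639253] 7.955682213855884 0.23630662204838496
[-0.11, -0.31, 6.86] [-0.001, -0.001, 0.005]
--
```

Emit:
send_rows(motion=[{"x": -0.1, "y": -0.3, "z": 1.5, "rx": 0, "ry": 0, "rz": 0, "jaw": 1.5}, {"x": 0, "y": 0, "z": 2, "rx": 0, "ry": 0, "rz": 0, "jaw": 1.5}, {"x": 0, "y": 0, "z": 1.8, "rx": 0, "ry": 0, "rz": 0, "jaw": 1.5}, {"x": 0, "y": 0, "z": 0.9, "rx": 0, "ry": 0, "rz": 0, "jaw": 1.5}, {"x": 0, "y": 0, "z": 0.4, "rx": 0, "ry": 0, "rz": 0, "jaw": 1.5}])

```text
clock: 15.35
tool_pos: [0.5196, 0.1599, 0.0203]
eef_rot: [0.603, 0.798, -0.001, -0.0]
contact_force: [0.5, -0.3, -0.2]
opening: 0.236
finger_force: 8.0
```

Emit:
send_rows(motion=[{"x": 0, "y": 0, "z": 0.2, "rx": 0, "ry": 0, "rz": 0, "jaw": 1.5}, {"x": 0, "y": 0, "z": 0, "rx": 0, "ry": 0, "rz": 0, "jaw": 1.5}, {"x": 0, "y": 0, "z": 0, "rx": 0, "ry": 0, "rz": 0, "jaw": 1.5}, {"x": 0, "y": 0, "z": 0, "rx": 0, "ry": 0, "rz": 0, "jaw": 1.5}, {"x": 0, "y": 0, "z": 0, "rx": 0, "ry": 0, "rz": 0, "jaw": 1.5}])

```text
clock: 15.85
tool_pos: [0.5204, 0.1612, 0.0196]
eef_rot: [0.602, 0.798, 0.0, 0.0]
contact_force: [-0.0, 0.4, 0.5]
opening: 0.242
finger_force: 8.0
```

Emit:
send_rows(motion=[{"x": 0, "y": 0, "z": 0.2, "rx": 0, "ry": 0, "rz": 0, "jaw": 1.5}, {"x": 0, "y": 0, "z": 0, "rx": 0, "ry": 0, "rz": 0, "jaw": 2.1}, {"x": 0, "y": 0, "z": 0, "rx": 0, "ry": 0, "rz": 0, "jaw": 2.4}, {"x": 0, "y": 0, "z": 0, "rx": 0, "ry": 0, "rz": 0, "jaw": 3.2}, {"x": 0, "y": 0, "z": 0, "rx": 0, "ry": 0, "rz": 0, "jaw": 4.5}])

```text
clock: 16.35
tool_pos: [0.52, 0.161, 0.0171]
eef_rot: [0.602, 0.798, -0.0, -0.0]
contact_force: [-1.5, -0.7, -0.1]
opening: 0.432
finger_force: 0.0
```

Emit:
send_rows(motion=[{"x": 0, "y": 0, "z": 0, "rx": 0, "ry": 0, "rz": 0, "jaw": 5}, {"x": 0, "y": 0, "z": -1, "rx": 0, "ry": 0, "rz": 0, "jaw": 5}, {"x": 0, "y": 0, "z": -2.5, "rx": 0, "ry": 0, "rz": 0, "jaw": 5}, {"x": 0, "y": 0, "z": -2.5, "rx": 0, "ry": 0, "rz": 0, "jaw": 5}, {"x": 0, "y": 0, "z": -1, "rx": 0, "ry": 0, "rz": 0, "jaw": 5}])

```text
clock: 16.85
tool_pos: [0.5214, 0.1613, 0.0897]
eef_rot: [0.602, 0.798, 0.001, 0.001]
contact_force: [0.4, -0.2, 0.4]
opening: 0.568
finger_force: 0.0
```

Run:
```python
from plan import *
st=get_state(); print(st['tool_pos'],st['opening'])
s=shot('scene'); h=cv2.cvtColor(s['img'],cv2.COLOR_RGB2HSV)
for n,lo,hi,p in(('red',0,6,(.532,.115,.044)),('blue',105,118,(.520,.161,.044))):
    e=np.array(proj(s,p)); m=cv2.inRange(h,(lo,150,60),(hi,255,255)); v,u=np.nonzero(m); k=np.hypot(u-e[0],v-e[1])<15; print(n,u[k].mean(),v[k].mean(),k.sum(),e)
plan([(.5007,-.2262,.088,.359,10)])
```

```text
[0.52138384 0.16133854 0.08968396] 0.568078471855057
red 230.35 163.625 40 [231.17456364 164.90004328]
blue 218.18421052631578 159.21052631578948 38 [218.66139237 160.30350333]
[-3.67, -1.27, 0.01] [0.0, -0.0, -0.008]
[-3.66, -1.3, 0.02] [0.0, -0.0, -0.008]
[-3.65, -1.32, 0.02] [0.0, -0.0, -0.008]
[-3.64, -1.35, 0.02] [0.0, -0.0, -0.008]
[-3.63, -1.38, 0.02] [0.0, -0.0, -0.008]
[-3.62, -1.41, 0.02] [0.0, -0.0, -0.008]
[-3.6, -1.44, 0.02] [0.0, -0.0, -0.008]
[-3.59, -1.47, 0.02] [0.0, -0.0, -0.008]
[-3.58, -1.5, 0.02] [0.0, -0.0, -0.008]
[-3.57, -1.53, 0.02] [0.0, -0.0, -0.008]
--
```

Emit:
send_rows(motion=[{"x": -2, "y": -0.8, "z": 0, "rx": 0, "ry": 0, "rz": -0.008, "jaw": 5}, {"x": -4, "y": -1.5, "z": 0, "rx": 0, "ry": 0, "rz": -0.008, "jaw": 5}, {"x": -4.2, "y": -1.6, "z": 0, "rx": 0, "ry": 0, "rz": -0.008, "jaw": 5}, {"x": -4.2, "y": -1.6, "z": 0, "rx": 0, "ry": 0, "rz": -0.008, "jaw": 5}, {"x": -4.2, "y": -1.6, "z": 0, "rx": 0, "ry": 0, "rz": -0.008, "jaw": 5}])

```text
clock: 17.4
tool_pos: [0.5058, -0.039, 0.0866]
eef_rot: [0.586, 0.81, -0.0, -0.0]
contact_force: [1.4, 0.5, 0.7]
opening: 0.571
finger_force: 0.0
```

Emit:
send_rows(motion=[{"x": -4.2, "y": -1.6, "z": 0, "rx": 0, "ry": 0, "rz": -0.008, "jaw": 5}, {"x": -4.2, "y": -1.7, "z": 0, "rx": 0, "ry": 0, "rz": -0.008, "jaw": 5}, {"x": -4, "y": -1.6, "z": 0, "rx": 0, "ry": 0, "rz": -0.008, "jaw": 5}, {"x": -3, "y": -1.2, "z": 0, "rx": 0, "ry": 0, "rz": -0.008, "jaw": 5}, {"x": -1.6, "y": -0.6, "z": 0, "rx": 0, "ry": 0, "rz": -0.008, "jaw": 5}])

```text
clock: 17.9
tool_pos: [0.4969, -0.2243, 0.0865]
eef_rot: [0.572, 0.82, -0.001, -0.0]
contact_force: [-0.0, 0.4, 0.8]
opening: 0.566
finger_force: 0.0
```

Emit:
send_rows(motion=[{"x": -0.6, "y": -0.2, "z": 1, "rx": 0, "ry": 0, "rz": 0, "jaw": 5}, {"x": 0, "y": 0, "z": 0, "rx": 0, "ry": 0, "rz": 0, "jaw": 5}, {"x": 0, "y": 0, "z": 0, "rx": 0, "ry": 0, "rz": 0, "jaw": 5}, {"x": 0, "y": 0, "z": 0, "rx": 0, "ry": 0, "rz": 0, "jaw": 5}, {"x": 0, "y": 0, "z": 0, "rx": 0, "ry": 0, "rz": 0, "jaw": 5}])

```text
clock: 18.4
tool_pos: [0.499, -0.2249, 0.0772]
eef_rot: [0.569, 0.822, 0.0, -0.0]
contact_force: [0.6, -0.1, 0.2]
opening: 0.568
finger_force: 0.0
```

Run:
```python
from plan import *
print(get_state()['tool_pos'])
plan([(.5004,-.2255,.0173,.359,1)])
```

```text
[ 0.49901954 -0.22492536  0.07723245]
[-0.11, 0.11, 5.99] [0.0, -0.001, 0.001]
--
```

Emit:
send_rows(motion=[{"x": -0.1, "y": 0.1, "z": 1.8, "rx": 0, "ry": 0, "rz": 0, "jaw": 5}, {"x": 0, "y": 0, "z": 2, "rx": 0, "ry": 0, "rz": 0, "jaw": 5}, {"x": 0, "y": 0, "z": 1.4, "rx": 0, "ry": 0, "rz": 0, "jaw": 5}, {"x": 0, "y": 0, "z": 0.8, "rx": 0, "ry": 0, "rz": 0, "jaw": 5}, {"x": 0, "y": 0, "z": 0, "rx": 0, "ry": 0, "rz": 0, "jaw": 4}])

```text
clock: 18.9
tool_pos: [0.4994, -0.2264, 0.0163]
eef_rot: [0.57, 0.822, -0.0, -0.001]
contact_force: [0.1, -0.2, -0.1]
opening: 0.494
finger_force: 0.0
```

Emit:
send_rows(motion=[{"x": 0, "y": 0, "z": 0, "rx": 0, "ry": 0, "rz": 0, "jaw": 3.5}, {"x": 0, "y": 0, "z": 0, "rx": 0, "ry": 0, "rz": 0, "jaw": 3.1}, {"x": 0, "y": 0, "z": 0, "rx": 0, "ry": 0, "rz": 0, "jaw": 2.8}, {"x": 0, "y": 0, "z": 0, "rx": 0, "ry": 0, "rz": 0, "jaw": 2.5}, {"x": 0, "y": 0, "z": 0, "rx": 0, "ry": 0, "rz": 0, "jaw": 2.2}])

```text
clock: 19.4
tool_pos: [0.5001, -0.2271, 0.0175]
eef_rot: [0.57, 0.822, 0.0, 0.0]
contact_force: [-0.7, -0.9, 0.9]
opening: 0.249
finger_force: 0.1
```

Emit:
send_rows(motion=[{"x": 0, "y": 0, "z": 0, "rx": 0, "ry": 0, "rz": 0, "jaw": 1.8}, {"x": 0, "y": 0, "z": 0, "rx": 0, "ry": 0, "rz": 0, "jaw": 1.5}, {"x": 0, "y": 0, "z": 0, "rx": 0, "ry": 0, "rz": 0, "jaw": 1.5}, {"x": 0, "y": 0, "z": 0, "rx": 0, "ry": 0, "rz": 0, "jaw": 1.5}, {"x": 0, "y": 0, "z": 0, "rx": 0, "ry": 0, "rz": 0, "jaw": 1.5}])

```text
clock: 19.9
tool_pos: [0.5002, -0.2271, 0.0174]
eef_rot: [0.57, 0.822, 0.0, 0.0]
contact_force: [1.0, -0.3, 4.0]
opening: 0.248
finger_force: 8.0
```

Yellow is held. Lifting it for grey place 2 (0.5061, 0.209).

Emit:
send_rows(motion=[{"x": 0, "y": 0, "z": -0.7, "rx": 0, "ry": 0, "rz": 0, "jaw": 1.5}, {"x": 0, "y": 0, "z": -1.6, "rx": 0, "ry": 0, "rz": 0, "jaw": 1.5}, {"x": 0, "y": 0, "z": -2, "rx": 0, "ry": 0, "rz": 0, "jaw": 1.5}, {"x": 0, "y": 0, "z": -2, "rx": 0, "ry": 0, "rz": 0, "jaw": 1.5}, {"x": 0, "y": 0, "z": -0.7, "rx": 0, "ry": 0, "rz": 0, "jaw": 1.5}])

```text
clock: 20.4
tool_pos: [0.5005, -0.2274, 0.0889]
eef_rot: [0.57, 0.822, 0.0, 0.001]
contact_force: [0.1, -0.1, -0.6]
opening: 0.245
finger_force: 8.0
```

Run:
```python
from plan import *
plan([(.5061,.209,.0873,.2756,10)])
```

```text
[4.07, 1.58, 0.01] [0.0, 0.0, 0.008]
[4.08, 1.55, 0.01] [0.0, 0.0, 0.008]
[4.09, 1.51, 0.01] [0.0, 0.0, 0.008]
[4.11, 1.48, 0.01] [0.0, 0.0, 0.008]
[4.12, 1.45, 0.01] [0.0, 0.0, 0.008]
[4.13, 1.41, 0.01] [0.0, 0.0, 0.008]
[4.14, 1.38, 0.01] [0.0, 0.0, 0.008]
[4.15, 1.34, 0.02] [0.0, 0.0, 0.008]
[4.16, 1.31, 0.02] [0.0, 0.0, 0.008]
[4.17, 1.28, 0.02] [0.0, 0.0, 0.008]
--
```

Emit:
send_rows(motion=[{"x": 1.5, "y": 0.6, "z": 0, "rx": 0, "ry": 0, "rz": 0.008, "jaw": 1.5}, {"x": 2.8, "y": 1.1, "z": 0, "rx": 0, "ry": 0, "rz": 0.008, "jaw": 1.5}, {"x": 3.2, "y": 1.2, "z": 0, "rx": 0, "ry": 0, "rz": 0.008, "jaw": 1.5}, {"x": 3.2, "y": 1.2, "z": 0, "rx": 0, "ry": 0, "rz": 0.008, "jaw": 1.5}, {"x": 3.2, "y": 1.2, "z": 0, "rx": 0, "ry": 0, "rz": 0.008, "jaw": 1.5}])

```text
clock: 20.9
tool_pos: [0.503, -0.0771, 0.0868]
eef_rot: [0.586, 0.81, -0.0, -0.0]
contact_force: [0.5, -0.7, -0.2]
opening: 0.245
finger_force: 8.0
```

Emit:
send_rows(motion=[{"x": 3.2, "y": 1.1, "z": 0, "rx": 0, "ry": 0, "rz": 0.008, "jaw": 1.5}, {"x": 3.2, "y": 1.1, "z": 0, "rx": 0, "ry": 0, "rz": 0.008, "jaw": 1.5}, {"x": 3.2, "y": 1.1, "z": 0, "rx": 0, "ry": 0, "rz": 0.008, "jaw": 1.5}, {"x": 3.2, "y": 1.1, "z": 0, "rx": 0, "ry": 0, "rz": 0.008, "jaw": 1.5}, {"x": 3.2, "y": 1.1, "z": 0, "rx": 0, "ry": 0, "rz": 0.008, "jaw": 1.5}])

```text
clock: 21.4
tool_pos: [0.5079, 0.0921, 0.0868]
eef_rot: [0.602, 0.798, -0.0, -0.0]
contact_force: [0.6, 0.9, 0.4]
opening: 0.24
finger_force: 8.0
```

Emit:
send_rows(motion=[{"x": 3.2, "y": 1.1, "z": 0, "rx": 0, "ry": 0, "rz": 0, "jaw": 1.5}, {"x": 3.1, "y": 1, "z": 0, "rx": 0, "ry": 0, "rz": 0, "jaw": 1.5}, {"x": 2.6, "y": 0.8, "z": 0, "rx": 0, "ry": 0, "rz": 0, "jaw": 1.5}, {"x": 1.6, "y": 0.4, "z": 0, "rx": 0, "ry": 0, "rz": 0, "jaw": 1.5}, {"x": 0.8, "y": 0.2, "z": 0, "rx": 0, "ry": 0, "rz": 0, "jaw": 1.5}])

```text
clock: 21.9
tool_pos: [0.5103, 0.2113, 0.0867]
eef_rot: [0.601, 0.799, 0.0, -0.001]
contact_force: [1.0, -0.4, -0.1]
opening: 0.243
finger_force: 8.0
```

Run:
```python
from plan import *
st=get_state();print(st['tool_pos'],st['finger_force'],st['opening'])
plan([(.5061,.209,.0184,.2756,1)])
```

```text
[0.51031887 0.21132618 0.08672556] 7.980155744589865 0.24322525862582678
[-0.11, -0.47, 6.83] [-0.001, -0.001, 0.005]
--
```

Emit:
send_rows(motion=[{"x": 0, "y": -0.4, "z": 1.5, "rx": 0, "ry": 0, "rz": 0, "jaw": 1.5}, {"x": 0, "y": 0, "z": 2, "rx": 0, "ry": 0, "rz": 0, "jaw": 1.5}, {"x": 0, "y": 0, "z": 1.8, "rx": 0, "ry": 0, "rz": 0, "jaw": 1.5}, {"x": 0, "y": 0, "z": 0.9, "rx": 0, "ry": 0, "rz": 0, "jaw": 1.5}, {"x": 0, "y": 0, "z": 0.4, "rx": 0, "ry": 0, "rz": 0, "jaw": 1.5}])

```text
clock: 22.4
tool_pos: [0.5068, 0.2069, 0.0203]
eef_rot: [0.603, 0.798, -0.001, -0.0]
contact_force: [-0.4, 0.4, -0.5]
opening: 0.241
finger_force: 8.0
```

Emit:
send_rows(motion=[{"x": 0, "y": 0, "z": 0.2, "rx": 0, "ry": 0, "rz": 0, "jaw": 1.5}, {"x": 0, "y": 0, "z": 0, "rx": 0, "ry": 0, "rz": 0, "jaw": 1.5}, {"x": 0, "y": 0, "z": 0, "rx": 0, "ry": 0, "rz": 0, "jaw": 1.5}, {"x": 0, "y": 0, "z": 0, "rx": 0, "ry": 0, "rz": 0, "jaw": 1.5}, {"x": 0, "y": 0, "z": 0, "rx": 0, "ry": 0, "rz": 0, "jaw": 1.5}])

```text
clock: 22.9
tool_pos: [0.5075, 0.2081, 0.0196]
eef_rot: [0.602, 0.798, 0.0, 0.0]
contact_force: [0.5, 0.7, -0.2]
opening: 0.243
finger_force: 8.0
```

Emit:
send_rows(motion=[{"x": 0, "y": 0, "z": 0.2, "rx": 0, "ry": 0, "rz": 0, "jaw": 1.5}, {"x": 0, "y": 0, "z": 0, "rx": 0, "ry": 0, "rz": 0, "jaw": 2.1}, {"x": 0, "y": 0, "z": 0, "rx": 0, "ry": 0, "rz": 0, "jaw": 2.4}, {"x": 0, "y": 0, "z": 0, "rx": 0, "ry": 0, "rz": 0, "jaw": 3.2}, {"x": 0, "y": 0, "z": 0, "rx": 0, "ry": 0, "rz": 0, "jaw": 4.5}])

```text
clock: 23.4
tool_pos: [0.5071, 0.2079, 0.0171]
eef_rot: [0.602, 0.798, -0.0, -0.0]
contact_force: [0.2, 0.8, 0.2]
opening: 0.429
finger_force: 0.0
```

Emit:
send_rows(motion=[{"x": 0, "y": 0, "z": 0, "rx": 0, "ry": 0, "rz": 0, "jaw": 5}, {"x": 0, "y": 0, "z": -1, "rx": 0, "ry": 0, "rz": 0, "jaw": 5}, {"x": 0, "y": 0, "z": -2.5, "rx": 0, "ry": 0, "rz": 0, "jaw": 5}, {"x": 0, "y": 0, "z": -2.5, "rx": 0, "ry": 0, "rz": 0, "jaw": 5}, {"x": 0, "y": 0, "z": -1, "rx": 0, "ry": 0, "rz": 0, "jaw": 5}])

```text
clock: 23.9
tool_pos: [0.5085, 0.2084, 0.0897]
eef_rot: [0.602, 0.798, 0.002, 0.001]
contact_force: [0.7, 0.1, 0.2]
opening: 0.565
finger_force: 0.0
```

```bash
cat > chk.py <<'E'
from plan import *
st=get_state(); print(st['tool_pos'],st['opening'],st['clock'])
s=shot('scene'); h=cv2.cvtColor(s['img'],cv2.COLOR_RGB2HSV)
for n,lo,hi,p in(('red',0,6,(.532,.115,.044)),('blue',105,118,(.520,.161,.044)),('yellow',20,30,(.5075,.208,.044)),('green',55,82,(.4931,.2552,.044))):
    e=np.array(proj(s,p)); m=cv2.inRange(h,(lo,130,40),(hi,255,255)); v,u=np.nonzero(m); k=np.hypot(u-e[0],v-e[1])<12; print(n,u[k].mean() if k.any() else 0,v[k].mean() if k.any() else 0,k.sum(),e)
E
python3 chk.py; python3 -c "
from plan import *
plan([(.5166,-.2688,.088,.359,10)])"
```

```text
[0.50846757 0.2083727  0.08968736] 0.5650641473579472 23.9
red 230.475 163.525 40 [231.17456364 164.90004328]
blue 218.15 159.275 40 [218.66139237 160.30350333]
yellow 205.8095238095238 154.61904761904762 42 [206.54942244 155.90311453]
green 0 0 0 [194.44872644 151.87029993]
[-4.61, -1.23, 0.01] [0.0, -0.0, -0.008]
[-4.6, -1.27, 0.01] [0.0, -0.0, -0.008]
[-4.59, -1.31, 0.01] [0.0, -0.0, -0.008]
[-4.58, -1.35, 0.02] [0.0, -0.0, -0.008]
[-4.57, -1.38, 0.02] [0.0, -0.0, -0.008]
[-4.56, -1.42, 0.02] [0.0, -0.0, -0.008]
[-4.55, -1.46, 0.02] [0.0, -0.0, -0.008]
[-4.53, -1.49, 0.02] [0.0, -0.0, -0.008]
[-4.52, -1.53, 0.02] [0.0, -0.0, -0.008]
[-4.51, -1.57, 0.02] [0.0, -0.0, -0.008]
--
```

Emit:
send_rows(motion=[{"x": -2, "y": -0.5, "z": 0, "rx": 0, "ry": 0, "rz": -0.008, "jaw": 5}, {"x": -3.6, "y": -1, "z": 0, "rx": 0, "ry": 0, "rz": -0.008, "jaw": 5}, {"x": -3.8, "y": -1.1, "z": 0, "rx": 0, "ry": 0, "rz": -0.008, "jaw": 5}, {"x": -3.8, "y": -1.1, "z": 0, "rx": 0, "ry": 0, "rz": -0.008, "jaw": 5}, {"x": -3.8, "y": -1.1, "z": 0, "rx": 0, "ry": 0, "rz": -0.008, "jaw": 5}])

```text
clock: 24.45
tool_pos: [0.5103, 0.03, 0.0866]
eef_rot: [0.586, 0.81, -0.0, -0.0]
contact_force: [1.5, -0.0, 0.0]
opening: 0.567
finger_force: 0.0
```

Emit:
send_rows(motion=[{"x": -3.8, "y": -1.2, "z": 0, "rx": 0, "ry": 0, "rz": -0.008, "jaw": 5}, {"x": -3.8, "y": -1.2, "z": 0, "rx": 0, "ry": 0, "rz": -0.008, "jaw": 5}, {"x": -3.8, "y": -1.2, "z": 0, "rx": 0, "ry": 0, "rz": -0.008, "jaw": 5}, {"x": -3.8, "y": -1.2, "z": 0, "rx": 0, "ry": 0, "rz": -0.008, "jaw": 5}, {"x": -3.6, "y": -1.2, "z": 0, "rx": 0, "ry": 0, "rz": -0.008, "jaw": 5}])

```text
clock: 24.95
tool_pos: [0.5152, -0.1676, 0.0865]
eef_rot: [0.57, 0.822, -0.0, -0.001]
contact_force: [-0.5, 0.2, -0.4]
opening: 0.565
finger_force: 0.0
```

Emit:
send_rows(motion=[{"x": -3.6, "y": -1.2, "z": 0, "rx": 0, "ry": 0, "rz": 0, "jaw": 5}, {"x": -3, "y": -0.9, "z": 0, "rx": 0, "ry": 0, "rz": 0, "jaw": 5}, {"x": -1.8, "y": -0.6, "z": 0.2, "rx": 0, "ry": 0, "rz": 0, "jaw": 5}, {"x": -0.9, "y": -0.3, "z": 0.4, "rx": 0, "ry": 0, "rz": 0, "jaw": 5}, {"x": -0.5, "y": -0.2, "z": 0.4, "rx": 0, "ry": 0, "rz": 0, "jaw": 5}])

```text
clock: 25.45
tool_pos: [0.5198, -0.2692, 0.0764]
eef_rot: [0.57, 0.822, 0.0, -0.0]
contact_force: [0.0, 0.1, 0.6]
opening: 0.571
finger_force: 0.0
```

Emit:
send_rows(motion=[{"x": 0, "y": 0, "z": 0, "rx": 0, "ry": 0, "rz": 0, "jaw": 5}, {"x": 0, "y": 0, "z": 0, "rx": 0, "ry": 0, "rz": 0, "jaw": 5}, {"x": 0, "y": 0, "z": 0, "rx": 0, "ry": 0, "rz": 0, "jaw": 5}, {"x": 0, "y": 0, "z": 0, "rx": 0, "ry": 0, "rz": 0, "jaw": 5}, {"x": 0, "y": 0, "z": 0, "rx": 0, "ry": 0, "rz": 0, "jaw": 5}])

```text
clock: 25.95
tool_pos: [0.5205, -0.2683, 0.0774]
eef_rot: [0.57, 0.822, 0.0, 0.0]
contact_force: [1.1, -0.5, -0.7]
opening: 0.567
finger_force: 0.0
```

```bash
python3 -c "
from plan import *
print(get_state()['tool_pos'])
plan([(.5166,-.2688,.0173,.359,1)])"
```

```text
[ 0.52046599 -0.26833517  0.07737769]
[0.09, -0.38, 6.01] [0.0, -0.0, -0.0]
--
```

Emit:
send_rows(motion=[{"x": 0.1, "y": -0.4, "z": 1.8, "rx": 0, "ry": 0, "rz": 0, "jaw": 5}, {"x": 0, "y": 0, "z": 2, "rx": 0, "ry": 0, "rz": 0, "jaw": 5}, {"x": 0, "y": 0, "z": 1.4, "rx": 0, "ry": 0, "rz": 0, "jaw": 5}, {"x": 0, "y": 0, "z": 0.8, "rx": 0, "ry": 0, "rz": 0, "jaw": 5}, {"x": 0, "y": 0, "z": 0, "rx": 0, "ry": 0, "rz": 0, "jaw": 4}])

```text
clock: 26.45
tool_pos: [0.5157, -0.2689, 0.0162]
eef_rot: [0.57, 0.822, -0.0, -0.001]
contact_force: [-1.3, 0.3, -0.3]
opening: 0.497
finger_force: 0.0
```

Emit:
send_rows(motion=[{"x": 0, "y": 0, "z": 0, "rx": 0, "ry": 0, "rz": 0, "jaw": 3.5}, {"x": 0, "y": 0, "z": 0, "rx": 0, "ry": 0, "rz": 0, "jaw": 3.1}, {"x": 0, "y": 0, "z": 0, "rx": 0, "ry": 0, "rz": 0, "jaw": 2.8}, {"x": 0, "y": 0, "z": 0, "rx": 0, "ry": 0, "rz": 0, "jaw": 2.5}, {"x": 0, "y": 0, "z": 0, "rx": 0, "ry": 0, "rz": 0, "jaw": 2.2}])

```text
clock: 26.95
tool_pos: [0.5163, -0.2694, 0.0175]
eef_rot: [0.57, 0.822, 0.0, 0.0]
contact_force: [0.5, -0.2, -1.0]
opening: 0.252
finger_force: 0.1
```

Emit:
send_rows(motion=[{"x": 0, "y": 0, "z": 0, "rx": 0, "ry": 0, "rz": 0, "jaw": 1.8}, {"x": 0, "y": 0, "z": 0, "rx": 0, "ry": 0, "rz": 0, "jaw": 1.5}, {"x": 0, "y": 0, "z": 0, "rx": 0, "ry": 0, "rz": 0, "jaw": 1.5}, {"x": 0, "y": 0, "z": 0, "rx": 0, "ry": 0, "rz": 0, "jaw": 1.5}, {"x": 0, "y": 0, "z": 0, "rx": 0, "ry": 0, "rz": 0, "jaw": 1.5}])

```text
clock: 27.45
tool_pos: [0.5164, -0.2694, 0.0174]
eef_rot: [0.57, 0.822, 0.0, 0.0]
contact_force: [0.0, 0.0, 4.3]
opening: 0.244
finger_force: 8.0
```

Emit:
send_rows(motion=[{"x": 0, "y": 0, "z": -0.7, "rx": 0, "ry": 0, "rz": 0, "jaw": 1.5}, {"x": 0, "y": 0, "z": -1.6, "rx": 0, "ry": 0, "rz": 0, "jaw": 1.5}, {"x": 0, "y": 0, "z": -2, "rx": 0, "ry": 0, "rz": 0, "jaw": 1.5}, {"x": 0, "y": 0, "z": -2, "rx": 0, "ry": 0, "rz": 0, "jaw": 1.5}, {"x": 0, "y": 0, "z": -0.7, "rx": 0, "ry": 0, "rz": 0, "jaw": 1.5}])

```text
clock: 27.95
tool_pos: [0.5171, -0.27, 0.0899]
eef_rot: [0.57, 0.822, 0.0, 0.002]
contact_force: [0.3, -0.9, -0.8]
opening: 0.241
finger_force: 8.0
```

```bash
python3 -c "
from plan import *
plan([(.4931,.2552,.0873,.2756,15)])"
```

```text
[3.34, 1.08, 0.01] [0.0, 0.0, 0.005]
[3.34, 1.06, 0.01] [0.0, 0.0, 0.005]
[3.35, 1.04, 0.01] [0.0, 0.0, 0.005]
[3.35, 1.02, 0.01] [0.0, 0.0, 0.005]
[3.36, 1.0, 0.01] [0.0, 0.0, 0.005]
[3.36, 0.98, 0.01] [0.0, 0.0, 0.005]
[3.37, 0.97, 0.01] [0.0, 0.0, 0.005]
[3.37, 0.95, 0.01] [0.0, 0.0, 0.005]
[3.38, 0.93, 0.01] [0.0, 0.0, 0.005]
[3.38, 0.91, 0.01] [0.0, 0.0, 0.005]
[3.39, 0.89, 0.02] [0.0, 0.0, 0.005]
[3.39, 0.87, 0.02] [0.0, 0.0, 0.005]
[3.4, 0.85, 0.02] [0.0, 0.0, 0.005]
[3.4, 0.84, 0.02] [0.0, 0.0, 0.005]
[3.41, 0.82, 0.02] [0.0, 0.0, 0.005]
--
```

Emit:
send_rows(motion=[{"x": 1.2, "y": 0.4, "z": 0, "rx": 0, "ry": 0, "rz": 0.008, "jaw": 1.5}, {"x": 2.4, "y": 0.8, "z": 0, "rx": 0, "ry": 0, "rz": 0.008, "jaw": 1.5}, {"x": 2.9, "y": 0.9, "z": 0, "rx": 0, "ry": 0, "rz": 0.008, "jaw": 1.5}, {"x": 2.9, "y": 0.9, "z": 0, "rx": 0, "ry": 0, "rz": 0.008, "jaw": 1.5}, {"x": 2.9, "y": 0.9, "z": 0, "rx": 0, "ry": 0, "rz": 0.008, "jaw": 1.5}])

```text
clock: 28.45
tool_pos: [0.5108, -0.138, 0.0864]
eef_rot: [0.586, 0.81, -0.0, -0.001]
contact_force: [0.0, 0.6, -0.2]
opening: 0.243
finger_force: 8.0
```

Emit:
send_rows(motion=[{"x": 2.9, "y": 0.8, "z": 0, "rx": 0, "ry": 0, "rz": 0.008, "jaw": 1.5}, {"x": 2.9, "y": 0.8, "z": 0, "rx": 0, "ry": 0, "rz": 0.008, "jaw": 1.5}, {"x": 2.9, "y": 0.8, "z": 0, "rx": 0, "ry": 0, "rz": 0.008, "jaw": 1.5}, {"x": 2.9, "y": 0.8, "z": 0, "rx": 0, "ry": 0, "rz": 0.008, "jaw": 1.5}, {"x": 2.9, "y": 0.8, "z": 0, "rx": 0, "ry": 0, "rz": 0.008, "jaw": 1.5}])

```text
clock: 28.95
tool_pos: [0.5055, 0.0121, 0.0865]
eef_rot: [0.602, 0.798, -0.001, -0.001]
contact_force: [1.1, 0.3, -0.5]
opening: 0.242
finger_force: 8.0
```

Emit:
send_rows(motion=[{"x": 2.9, "y": 0.8, "z": 0, "rx": 0, "ry": 0, "rz": 0, "jaw": 1.5}, {"x": 2.9, "y": 0.8, "z": 0, "rx": 0, "ry": 0, "rz": 0, "jaw": 1.5}, {"x": 2.9, "y": 0.8, "z": 0, "rx": 0, "ry": 0, "rz": 0, "jaw": 1.5}, {"x": 2.9, "y": 0.8, "z": 0, "rx": 0, "ry": 0, "rz": 0, "jaw": 1.5}, {"x": 2.9, "y": 0.8, "z": 0, "rx": 0, "ry": 0, "rz": 0, "jaw": 1.5}])

```text
clock: 29.45
tool_pos: [0.504, 0.1622, 0.0864]
eef_rot: [0.602, 0.798, -0.001, -0.001]
contact_force: [0.4, -0.0, 0.6]
opening: 0.242
finger_force: 8.0
```

Emit:
send_rows(motion=[{"x": 2.9, "y": 0.8, "z": 0, "rx": 0, "ry": 0, "rz": 0, "jaw": 1.5}, {"x": 2.7, "y": 0.7, "z": 0, "rx": 0, "ry": 0, "rz": 0, "jaw": 1.5}, {"x": 2, "y": 0.4, "z": 0, "rx": 0, "ry": 0, "rz": 0, "jaw": 1.5}, {"x": 1.1, "y": 0.3, "z": 0, "rx": 0, "ry": 0, "rz": 0, "jaw": 1.5}, {"x": 0.6, "y": 0.1, "z": 0, "rx": 0, "ry": 0, "rz": 0, "jaw": 1.5}])

```text
clock: 29.95
tool_pos: [0.5011, 0.2573, 0.0866]
eef_rot: [0.602, 0.799, -0.0, -0.0]
contact_force: [0.2, 0.1, -0.5]
opening: 0.241
finger_force: 8.0
```

```bash
python3 -c "
from plan import *
st=get_state();print(st['tool_pos'],st['finger_force'],st['opening'])
plan([(.4931,.2552,.0184,.2756,1)])"
```

```text
[0.50112259 0.2572679  0.0866218 ] 7.992065716534853 0.24098323035092986
[0.02, -0.82, 6.82] [-0.001, -0.0, 0.004]
--
```

Emit:
send_rows(motion=[{"x": 0.1, "y": -0.5, "z": 1.5, "rx": 0, "ry": 0, "rz": 0, "jaw": 1.5}, {"x": 0, "y": -0.3, "z": 2, "rx": 0, "ry": 0, "rz": 0, "jaw": 1.5}, {"x": 0, "y": 0, "z": 1.8, "rx": 0, "ry": 0, "rz": 0, "jaw": 1.5}, {"x": 0, "y": 0, "z": 0.9, "rx": 0, "ry": 0, "rz": 0, "jaw": 1.5}, {"x": 0, "y": 0, "z": 0.4, "rx": 0, "ry": 0, "rz": 0, "jaw": 1.5}])

```text
clock: 30.45
tool_pos: [0.4939, 0.2537, 0.0204]
eef_rot: [0.603, 0.798, -0.001, -0.0]
contact_force: [0.1, 0.5, -0.1]
opening: 0.238
finger_force: 8.0
```

Emit:
send_rows(motion=[{"x": 0, "y": 0, "z": 0.2, "rx": 0, "ry": 0, "rz": 0, "jaw": 1.5}, {"x": 0, "y": 0, "z": 0, "rx": 0, "ry": 0, "rz": 0, "jaw": 1.5}, {"x": 0, "y": 0, "z": 0, "rx": 0, "ry": 0, "rz": 0, "jaw": 1.5}, {"x": 0, "y": 0, "z": 0, "rx": 0, "ry": 0, "rz": 0, "jaw": 1.5}, {"x": 0, "y": 0, "z": 0, "rx": 0, "ry": 0, "rz": 0, "jaw": 1.5}])

```text
clock: 30.95
tool_pos: [0.4945, 0.255, 0.0196]
eef_rot: [0.602, 0.798, 0.0, 0.0]
contact_force: [-0.5, 0.4, -0.1]
opening: 0.244
finger_force: 8.0
```

Emit:
send_rows(motion=[{"x": 0, "y": 0, "z": 0.2, "rx": 0, "ry": 0, "rz": 0, "jaw": 1.5}, {"x": 0, "y": 0, "z": 0, "rx": 0, "ry": 0, "rz": 0, "jaw": 2.1}, {"x": 0, "y": 0, "z": 0, "rx": 0, "ry": 0, "rz": 0, "jaw": 2.4}, {"x": 0, "y": 0, "z": 0, "rx": 0, "ry": 0, "rz": 0, "jaw": 3.2}, {"x": 0, "y": 0, "z": 0, "rx": 0, "ry": 0, "rz": 0, "jaw": 4.5}])

```text
clock: 31.45
tool_pos: [0.4941, 0.2548, 0.0171]
eef_rot: [0.602, 0.798, -0.0, -0.0]
contact_force: [0.4, -0.1, -0.2]
opening: 0.428
finger_force: 0.0
```

Emit:
send_rows(motion=[{"x": 0, "y": 0, "z": 0, "rx": 0, "ry": 0, "rz": 0, "jaw": 5}, {"x": 0, "y": 0, "z": -1, "rx": 0, "ry": 0, "rz": 0, "jaw": 5}, {"x": 0, "y": 0, "z": -2.5, "rx": 0, "ry": 0, "rz": 0, "jaw": 5}, {"x": 0, "y": 0, "z": -3, "rx": 0, "ry": 0, "rz": 0, "jaw": 5}, {"x": 0, "y": 0, "z": -3, "rx": 0, "ry": 0, "rz": 0, "jaw": 5}])

```text
clock: 31.95
tool_pos: [0.4941, 0.2547, 0.1137]
eef_rot: [0.602, 0.798, -0.0, -0.0]
contact_force: [-0.5, 0.4, -1.2]
opening: 0.567
finger_force: 0.0
```

Emit:
send_rows(motion=[{"x": 0, "y": 0, "z": -3, "rx": 0, "ry": 0, "rz": 0, "jaw": 5}, {"x": 0, "y": 0, "z": -2, "rx": 0, "ry": 0, "rz": 0, "jaw": 5}, {"x": 0, "y": 0, "z": 0, "rx": 0, "ry": 0, "rz": 0, "jaw": 5}, {"x": 0, "y": 0, "z": 0, "rx": 0, "ry": 0, "rz": 0, "jaw": 5}, {"x": 0, "y": 0, "z": 0, "rx": 0, "ry": 0, "rz": 0, "jaw": 5}])

```text
clock: 32.45
tool_pos: [0.4935, 0.2545, 0.1614]
eef_rot: [0.602, 0.798, -0.001, -0.0]
contact_force: [0.1, -0.1, -0.3]
opening: 0.572
finger_force: 0.0
```

```bash
python3 chk.py; python3 -c "
from plan import *
s=shot('scene'); save(s['img'][110:210,150:290],'crop9.png',5.5)"
```

```text
[0.49349785 0.2545102  0.1613691 ] 0.572340337503073 32.45
red 230.51162790697674 163.74418604651163 43 [231.17456364 164.90004328]
blue 218.1315789473684 159.26315789473685 38 [218.66139237 160.30350333]
yellow 205.74418604651163 154.5581395348837 43 [206.54942244 155.90311453]
green 193.9142857142857 150.54285714285714 35 [194.44872644 151.87029993]
```

View pics/crop9.png

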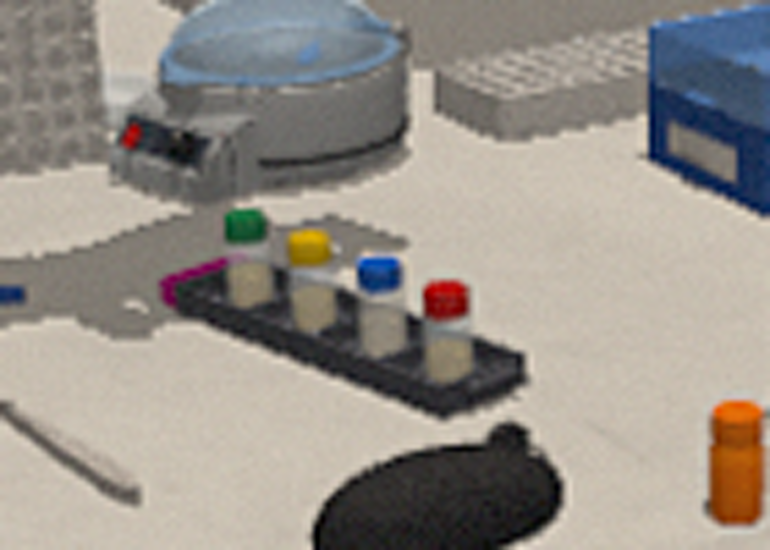

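All four vials stand upright in the grey tray. From its magenta end they run green (245,225), yellow (309,247), blue (380,273), red (446,299), each within about 1.5 px of where it should be, and the gripper is clear.

```bash
python3 -c "
from plant import *
print(finish_job())"
```

```text
the job is handed in; nothing more can be done
None
```

The job is handed in with the four vials standing upright in the grey tray in reverse order (green, yellow, blue, red from its magenta end), after about 32.5 s on the robot's clock; the hand-in returned no verdict.

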